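# Set up the next blank in the drilling fixture

## Robot

A 7-joint arm with a two-finger parallel gripper is mounted at the origin on the work surface. World frame = base frame: x ahead of the robot, y to its left, z up, the work surface at z = 0. Lengths are in m, angles in rad, forces in N, time in s.
With the tool pointing down it reaches from about 0.4 to 0.85 m from the base axis. Payload 4.5 kg.
Tool frame: the origin (TCP) lies at the very end of the fingers, on their centre line; the grasp point (between the pads) lies 19 mm behind it (tcp_to_grasp is the z of the grasp point in the tool frame, in m); z points along the fingers, y is the line along which they close (so a half turn about z gives the same grasp; the last joint's range is limited). The gripper opens to 88 mm and grips with 3 to 60 N. Pads are 18 mm wide; open, the fingers measure 123 mm over their backs; the gripper's body (75 mm by 187 mm) begins 45 mm behind the grasp point.
Start: joints at [1.209, 0.689, -0.195, 1.565, 0.157, 0.902, -0.215], TCP at [0.241, -0.577, 0.239] pointing down, gripper open.
Joint ranges: [-3.01, 3.01], [-0.46, 2.08], [-1.47, 1.51], [0.13, 2.56], [-1, 4.14], [0.04, 2.09], [-2.66, 2.66]. Speed limits (rad/s): [2.57, 2.57, 3.14, 3.14, 3.14, 3.14, 3.14].

## Interface

Orientations are given as a unit quaternion [x, y, z, w].
In Python, from plant import * gives the robot as it stands. The module is installed in compiled form; this text tells all that it offers.
- The arm moves only by the shell command python3 -m jog 'ROWS' [OPENING] [FORCE]. ROWS is JSON, a list that holds one entry, the list of rows, each a list of 6 numbers: the shift along the tool's x, y, z in m, then the turn, a rotation vector about the tool's x, y, z in rad. In form: [[[dx, dy, dz, ax, ay, az], ...]]. A call has 1 to 12 rows; each row shifts and turns the commanded pose from where the row before left it, along the tool's axes as they then stand; what a row does not reach is not made up. A row lasts 1/8 s, in which the tool goes at most 62.5 mm and 10.7 degrees, less where a joint would pass 70% of its speed; a pose out of reach is approached as far as the arm can. A call with a gripper value outside its range is refused whole. OPENING is the finger opening in m, from 0 to 0.0881, set as the call begins (- or left out, the last holds). The fingers move at their own pace and stop on an object; FORCE is the grip in N (left out, the last holds). Time passes only in rows, so rows that do not move let the fingers close. It gives the time, the measured TCP pose, the force, the opening and the grip force at its end, in the units of the state.
- get_state(): the state, without advancing time (a new reading comes with each control period).
- snapshot(name): name is "side" or "top"; returns a dict with "frame" (420x560x3 uint8, red, green, blue), "mtx" (3x3 intrinsics, pixels), "D" ([k1, k2, p1, p2, k3] as OpenCV has them; the pictures are not rectified), "xyz" and "orientation" of the camera in the world. Camera axes: x right, y down, z forward; pixel columns grow to the right and rows downward; lengths in m; the calibration is good to about 2 mm. A picture is of the moment at which its call begins. There is no depth.
- finish_job(): hands the job in; it is judged then, once.
The state is a dict: "clock": time; "q": joint angles; "qd": joint speeds; "joint_torque": joint torques, N m; "tool_pos": TCP position; "eef_rot": TCP orientation; "contact_force": force on the tool from outside, world axes, zero at the start; "moment": the same for the moment, N m; "opening": opening from 0.0 (shut) to 1.0 (fully open); "finger_force": force on a finger pad.
Only numpy, scipy, OpenCV 4.12 (cv2) and the standard library are available. Lean on these libraries where they do the work, as an engineer would, in place of code of your own. Each camera call takes 0.05 s, during which the arm holds its last target. There are 200 camera calls.

## Task

Get the hold-down fixture ready for drilling: with the scraper block, not your fingers, sweep every offcut off its bed into the steel catch tray at its open end and stand the scraper back on the bench, clear of the fixture. Then lay the beech blank flat on the bed, snug against the wide ledge that carries the clamp and against the end stop, and swing the clamp strap square across the ledge so that its toe lies over the blank. Tighten the black wing knob clockwise until its resistance rises sharply, add one more quarter turn, and let go; leave the other things on the bench alone.

Things in the scene. Friction and masses are not known exactly. Their poses are not given: they have to be found in the camera images.
- fixture: Fixed wooden hold-down fixture; origin on the bench under the bed's centre. Bed: flat grey-faced channel x -75..75, y -130..130 mm, 45 mm above the bench. Near side (x -155..-75): wide ledge; far side (x 75..95): lip; +y end (y 130..150): end stop; all three rise 30 mm above the bed. The -y end is open, above the catch tray.
- bed (a point): Centre of the bed's top surface, 45 mm above the bench; axes as the fixture's.
- tray (a point): Centre of the steel catch tray's floor, 195 mm towards -y from the bed's centre, 4 mm above the bench; axes as the fixture's. Inside it reaches 91 mm either way in x and 62 mm either way in y, from the bed's end to a wall 70 mm tall; side walls 56 mm tall.
- stud (a point): Foot of the clamp's upright 10 mm stud on the ledge top, at x -100, y +45 mm from bed, 75 mm above the bench; axes as the fixture's. Strap and knob turn about it.
- strap: Loose aluminium clamp strap, 40 mm wide, 12 mm thick, captive on the stud; a light spring carries its underside 80.5 mm above the bench, 2.5 mm above a blank on the bed. Origin at the hole, underside; its x points to the toe, which ends 68 mm from the hole (heel 54 mm). Swings freely when pushed from the side. Starts parked along the ledge, toe to the end stop; swing it clockwise seen from above.
- toe (a point): Point on the strap's underside 58 mm from the hole, near the toe's end.
- knob (a joint): Turn of the black wing knob on the stud, rad; grows clockwise seen from above (tightening) and lowers the knob 12 mm a turn. Turns freely (0.1 N m) for some 1.3 to 2.5 rad, until its washer holds the strap down on blank and ledge; there the resistance rises to 0.2 N m or more and keeps climbing, to about 0.35 N m a quarter turn (1.57 rad) later. Stays where it is left.
- knob_grip (a point): Grip point on the knob's axis, in the wing: a bar 64 mm long (this point's x), 14 mm thick (y) and 36 mm tall, from 22 mm below to 14 mm above this point; below it a flange of 44 mm diameter. Starts 129 to 132 mm above the bench and goes down with the knob.
- washer (a joint): Compression in m of the stiff disc-spring washer under the knob: 0 until the clamp bites, then growing by about 1.6 mm for each rad (2 to 2.7 mm once the quarter turn is done); solid at 5.5 mm.
- blank: Beech blank, 60 x 170 x 33 mm (x, y, z), 0.24 kg, flat on the bench left of the fixture at the start. Origin at the centre of its underside. Snug in the corner of ledge and stop its origin is at x -45, y +45, z 0 mm from bed, long side along the ledge, either end at the stop.
- scraper: Dark wooden scraper block with steel edges, 0.2 kg, on the bench right of the fixture: a foot 134 x 44 x 18 mm (x, y, z) with a grip rib on top, 100 mm long (x), 28 mm thick, up to 60 mm above the underside. Origin at the centre of its underside. Fits the bed's channel with 8 mm to spare at either side.
- chip1: Wood offcut 54 x 20 x 12 mm, loose on the bed at the start (may be absent). Origin at the centre of its underside.
- chip2: Wood offcut 50 x 24 x 10 mm, loose on the bed at the start (may be absent). Origin at the centre of its underside.
- chip3: Wood offcut 56 x 18 x 14 mm, loose on the bed at the start (may be absent). Origin at the centre of its underside.
- chip4: Wood offcut 46 x 28 x 12 mm, loose on the bed at the start (may be absent). Origin at the centre of its underside.
- chip5: Wood offcut 52 x 22 x 16 mm, loose on the bed at the start (may be absent). Origin at the centre of its underside.
- chip6: Wood offcut 55 x 20 x 10 mm, loose on the bed at the start (may be absent). Origin at the centre of its underside.
- mallet: Bystander: wooden mallet lying beyond the scraper, right of the fixture, about 265 mm long and 70 mm tall.
- glue: Bystander: white glue bottle, 60 mm in diameter and 170 mm tall, standing on the bench to the far right.
- bamboo: Bystander: upright bamboo pot 40 mm in diameter and 180 mm tall with pencils, standing to the far left.
Not all that is in view belongs to the job. What is shaped like the blank but green or purple is not meant.

How it is judged:
By the outcome, as a careful person would: the job done as asked, in the order asked, and still so for the second after the job is handed in, with the robot touching nothing.
Of chip1, chip2, chip3, chip4, chip5, chip6 only 3 to 6 are there at a start; the rules pass over those that are not, and their reading is None.
At some moment in a run one of scraper, blank may be knocked a few centimetres aside while the robot is not near it.
Once in a run the grip may slacken for a moment while it holds something.
It also fails if it takes over 200 s, if anything falls off the work surface, if the arm or the gripper's body presses on something with over 40 N, if the wrist force passes 120 N, or if a joint passes its speed limit or range.

## Working session

There is one attempt and no reset: what is moved stays moved. The work goes in short steps, Python scripts to look and compute and a shell command to move; the robot and the scene stay as the last step left them, time stands still between calls to the robot, and variables do not carry over. Pictures are saved under pics/ and viewed, at most 14 in all, crops included, and the job is handed in when it is done.

```bash
mkdir -p pics; ls
cat > h.py <<'E'
from plant import *
import numpy as np, cv2
from scipy.spatial.transform import Rotation as R
def snap(n,save=None):
    s=snapshot(n)
    if save: cv2.imwrite('pics/'+save+'.png',s['frame'][:,:,::-1])
    return s
def ray(s,px):
    p=cv2.undistortPoints(np.array(px,float).reshape(-1,1,2),np.array(s['mtx']),np.array(s['D'])).reshape(-1,2)
    d=np.c_[p,np.ones(len(p))]@R.from_quat(s['orientation']).as_matrix().T
    return np.array(s['xyz']),d
def plane(s,px,z):
    o,d=ray(s,px); return o+d*((z-o[2])/d[:,2])[:,None]
def proj(s,P):
    Rm=R.from_quat(s['orientation']).as_matrix().T
    rv=cv2.Rodrigues(Rm)[0]; t=-Rm@np.array(s['xyz'])
    return cv2.projectPoints(np.array(P,float).reshape(-1,1,3),rv,t,np.array(s['mtx']),np.array(s['D']))[0].reshape(-1,2)
def st():
    s=get_state(); r=R.from_quat(s['eef_rot']).as_matrix()
    print('t',round(s['clock'],2),'p',np.round(s['tool_pos'],4),'x',np.round(r[:,0],3),'z',np.round(r[:,2],3),'F',np.round(s['contact_force'],1),'M',np.round(s['moment'],2),'op',round(s['opening'],3),'ff',np.round(s['finger_force'],1)); return s
E
python3 - <<'E'
from h import *
s=st(); print(np.round(s['q'],2))
for n in('top','side'):
    c=snap(n,n+'0'); print(n,c['xyz'],c['orientation'],c['mtx'],c['D'])
E
```

```text
pics
t 0.0 p [ 0.2407 -0.5761  0.2379] x [ 0.923  0.386 -0.   ] z [-0.001  0.002 -1.   ] F [0.6 0.4 1. ] M [0.02 0.01 0.03] op 1.004 ff 0.0
[ 1.21  0.69 -0.19  1.57  0.16  0.9  -0.22]
top [ 3.57073965e-01 -4.23849049e-04  1.43142672e+00] [ 0.71509191 -0.69598216  0.04525014 -0.04695549] [[430.5799147    0.         279.11148299]
 [  0.         430.5799147  205.25155615]
 [  0.           0.           1.        ]] [-0.06543866  0.          0.          0.          0.        ]
side [-0.03633351  0.65453573  0.72892132] [-0.30826039  0.83628254 -0.42315486  0.16293254] [[414.69448958   0.         276.46160992]
 [  0.         414.69448958 211.11821188]
 [  0.           0.           1.        ]] [0.01626819 0.         0.         0.         0.        ]
```

View pics/top0.png

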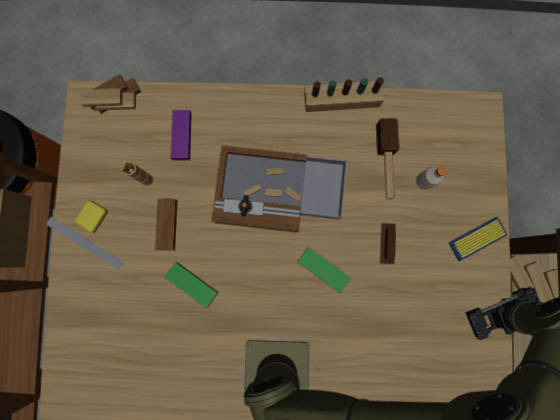

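View pics/side0.png

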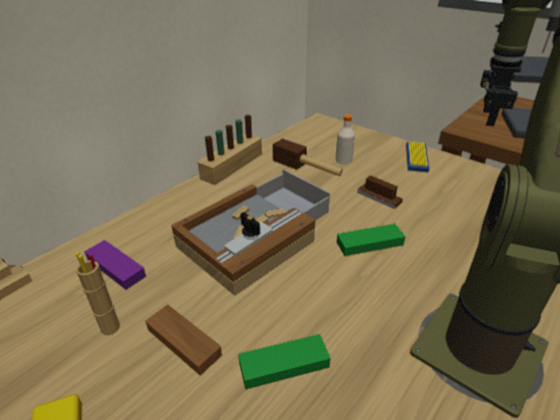

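The top view shows the blank (brown) at (166,224), with green bars at (191,285) and (324,270) and a purple one at (181,134). The fixture is centred near (262,188) with the knob at (245,204). At least four chips lie on the bed, and the tray is at (325,188). The scraper is at (388,243), the mallet at (389,150). Only the brown bar at (166,224) fits "beech blank left of the fixture". I'll enlarge to confirm and measure.

Run:
```python
from h import *
im=cv2.imread('pics/top0.png')
cr=im[130:270,145:410]; cr=cv2.resize(cr,None,fx=3,fy=3,interpolation=cv2.INTER_CUBIC); cr=cv2.convertScaleAbs(cr,alpha=1.5)
cv2.imwrite('pics/c0.png',cr)
```

```text
(no output)
```

View pics/c0.png

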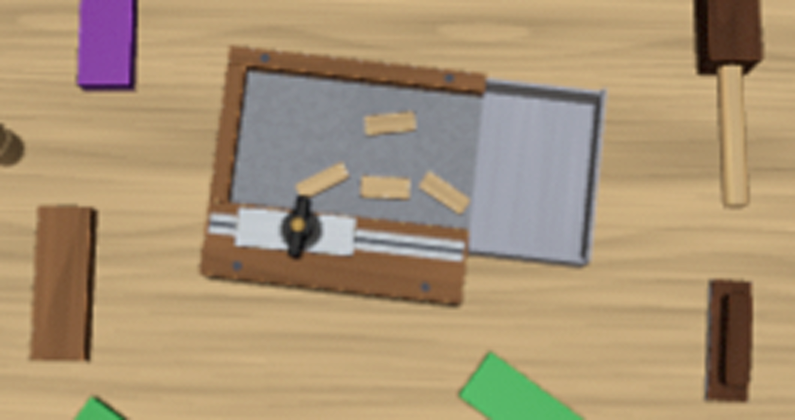

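The crop confirms it: the brown bar at crop (65,283) is wood-coloured and left of the fixture, so it is the blank. Four chips are visible on the bed. The strap is parked along the ledge and the scraper is at crop (728,340).

```bash
cat >> h.py <<'E'
F=None
def fixfit(s,pts):
    P=plane(s,pts,0.075)[:,:2]; L=np.array([[95,150],[-155,-130],[-155,150],[95,-130]])/1e3
    pc,lc=P.mean(0),L.mean(0); H=(L-lc).T@(P-pc); a=np.arctan2(H[0,1]-H[1,0],H[0,0]+H[1,1])
    c,q=np.cos(a),np.sin(a); M=np.array([[c,-q],[q,c]]); return a,pc-M@lc,P-(L-lc)@M.T-pc
def rect(s,mask,z,box):
    m=np.zeros_like(mask); u0,v0,u1,v1=box; m[v0:v1,u0:u1]=mask[v0:v1,u0:u1]
    cs=[c for c in cv2.findContours(m,cv2.RETR_EXTERNAL,cv2.CHAIN_APPROX_NONE)[0]]
    c=max(cs,key=cv2.contourArea); W=plane(s,c.reshape(-1,2),z)[:,:2]
    r=cv2.minAreaRect((W*1000).astype(np.float32)); return r
E
python3 - <<'E'
from h import *
s=snap('top'); im=s['frame']; 
px=[[145+u/3-.33,130+v/3-.33] for u,v in [(230,46),(461,305),(202,275),(487,75)]]
print(fixfit(s,px))
hsv=cv2.cvtColor(im,cv2.COLOR_RGB2HSV)
for p in [(160,220),(172,220),(176,220),(388,260),(384,240),(392,240),(150,240)]: print(p,im[p[1],p[0]],hsv[p[1],p[0]])
m=((hsv[:,:,2]<125)&(hsv[:,:,1]>80)).astype(np.uint8)*255
print('blank',rect(s,m,.033,(145,190,185,265)))
print('scr',rect(s,m,.018,(370,215,405,275)))
E
```

```text
(np.float64(-0.08578565914957643), array([0.61926986, 0.05659419]), array([[ 3.04115804e-04,  1.44122250e-04],
       [ 3.61078642e-05,  2.07621062e-03],
       [ 2.21591535e-04, -2.95820639e-03],
       [-5.61815203e-04,  7.37873512e-04]]))
(160, 220) [96 67 44] [ 13 138  96]
(172, 220) [89 63 41] [ 14 138  89]
(176, 220) [72 57 39] [ 16 117  72]
(388, 260) [56 34 23] [ 10 150  56]
(384, 240) [51 33 22] [ 11 145  51]
(392, 240) [56 35 25] [ 10 141  56]
(150, 240) [128 110  81] [ 19  94 128]
blank ((467.4387512207031, 379.2751770019531), (175.50283813476562, 129.6466522216797), 3.166734218597412)
scr ((427.39947509765625, -353.6141662597656), (137.92713928222656, 113.60462188720703), 1.2844051122665405)
```

Run:
```python
from h import *
s=snap('top'); im=s['frame']; hsv=cv2.cvtColor(im,cv2.COLOR_RGB2HSV)
m=((hsv[:,:,2]<105)&(hsv[:,:,1]>112)).astype(np.uint8)*255
print('blank',rect(s,m,.033,(145,190,185,265)))
m2=((hsv[:,:,2]<80)&(hsv[:,:,1]>100)).astype(np.uint8)*255
print('scr',rect(s,m2,.018,(370,215,405,275)))
# fixture outer edges: subpixel grad along normals
g=cv2.GaussianBlur(cv2.resize(hsv[:,:,2].astype(np.float32)*0+im[:,:,0],None,fx=4,fy=4,interpolation=cv2.INTER_CUBIC),(0,0),2)
a,o,_=fixfit(s,[[145+u/3-.33,130+v/3-.33] for u,v in [(230,46),(461,305),(202,275),(487,75)]])
M=np.array([[np.cos(a),-np.sin(a)],[np.sin(a),np.cos(a)]])
def edge(pts,n,z=.075):
    out=[]
    for p in pts:
        ds=np.arange(-.012,.012,.0005); W=(np.array(p)/1e3+ds[:,None]*np.array(n))@M.T+o
        uv=proj(s,np.c_[W,np.full(len(W),z)]); q=(uv+.5)*4-.5
        v=cv2.remap(g,q[:,0].astype(np.float32)[:,None],q[:,1].astype(np.float32)[:,None],cv2.INTER_LINEAR).ravel()
        d=np.abs(np.gradient(v)); out.append(ds[d.argmax()]*1e3)
    return np.round(out,1)
print('stop outer',edge([(x,150) for x in range(-140,90,25)],(0,1)))
print('lip outer',edge([(95,y) for y in range(-120,140,30)],(1,0)))
print('ledge outer',edge([(-155,y) for y in range(-120,140,30)],(-1,0)))
print('ledge -y end',edge([(x,-130) for x in (-145,-135,-125,-115,-90,-82,80,85,90)],(0,-1)))
print('lip inner',edge([(75,y) for y in range(-120,120,30)],(1,0)))
print('bed end',edge([(x,-130) for x in range(-60,60,20)],(0,-1),.045))
print('stop inner',edge([(x,130) for x in range(-60,60,20)],(0,1)))
```

```text
blank ((469.11798095703125, 374.1891174316406), (165.22218322753906, 65.78343200683594), 0.6700316071510315)
scr ((426.6891784667969, -356.4908447265625), (45.29462432861328, 131.43389892578125), 87.99537658691406)
stop outer [1.  0.5 1.5 1.5 0.5 1.  1.5 1.  1.  1. ]
lip outer [ 0.5 -1.5  0.5  1.   0.5  2.   1.5  1.   1.5]
ledge outer [3.  3.5 4.  4.  3.5 4.  3.5 3.5 3.5]
ledge -y end [-1.  -2.  -1.5 -1.5 -6.  -3.  -1.5 -1.5 -2.5]
lip inner [ 2. -5. -5.  2.  2.  2.  2. -5.]
bed end [-1.5 -5.5 -1.  -1.5 -1.5 -1.5]
stop inner [-3.5 -3.5 -3.5 -4.  -3.5 -4. ]
```

```bash
cat >> h.py <<'E'
FO=np.array([.6181,.0579]);FA=-.0858
FM=np.array([[np.cos(FA),-np.sin(FA)],[np.sin(FA),np.cos(FA)]])
def fx(x,y): return FO+FM@np.array([x,y])/1e3      # fixture mm -> world
def infx(p): return (FM.T@(np.array(p)[:2]-FO))*1e3
def to(p,yaw):
    s=st(); r=R.from_quat(s['eef_rot']).as_matrix()
    x=np.array([np.cos(yaw),np.sin(yaw),0]); z=np.array([0,0,-1.]); G=np.c_[x,np.cross(z,x),z]
    rv=R.from_matrix(r.T@G).as_rotvec(); print('turn',np.round(rv,3),'then shift',np.round(G.T@(np.array(p)-s['tool_pos']),4),'fixture',np.round(infx(s['tool_pos']),1))
E
python3 -m jog '[[[0,0,0,0,0,0.144],[0,0,0,0,0,0.144],[0,0,0,0,0,0.144],[0.03,-0.0375,0,0,0,0],[0.03,-0.0375,0,0,0,0],[0.03,-0.0375,0,0,0,0],[0.03,-0.0375,0,0,0,0],[0.03,-0.0375,0,0,0,0],[0.028,-0.0375,0,0,0,0],[0,0,0,0,0,0],[0,0,0,0,0,0]]]' 0.088 30
python3 -c "
from h import *
to([.427,-.357,.024],-.035)"
```

```text
clock: 1.58
tool_pos: [0.4264, -0.3588, 0.2386]
eef_rot: [1.0, -0.018, -0.0, 0.0]
contact_force: [-0.7, 0.0, 0.8]
opening: 1.001
finger_force: 0.0
t 1.57 p [ 0.4264 -0.3588  0.2386] x [ 0.999 -0.036 -0.001] z [-0.001 -0.001 -1.   ] F [-0.7  0.   0.8] M [-0.03  0.06  0.01] op 1.001 ff 0.0
turn [ 0.001  0.001 -0.001] then shift [ 0.0005 -0.0018  0.2146] fixture [-155.2 -431.6]
```

```bash
python3 -m jog '[[[0,-0.002,0.05,0,0,0],[0,0,0.05,0,0,0],[0,0,0.05,0,0,0],[0,0,0.04,0,0,0],[0,0,0.02,0,0,0],[0,0,0,0,0,0],[0,0,0,0,0,0]]]'
python3 -m jog '[[[0,0,0,0,0,0],[0,0,0,0,0,0],[0,0,0,0,0,0],[0,0,0,0,0,0],[0,0,0,0,0,0],[0,0,0,0,0,0],[0,0,0,0,0,0],[0,0,0,0,0,0]]]' 0 40
```

```text
clock: 2.45
tool_pos: [0.4269, -0.3576, 0.0295]
eef_rot: [1.0, -0.019, 0.0, 0.001]
contact_force: [0.1, -0.0, 0.4]
opening: 0.999
finger_force: 0.0
clock: 3.45
tool_pos: [0.427, -0.3561, 0.0287]
eef_rot: [1.0, -0.018, -0.0, -0.0]
contact_force: [-0.4, 0.7, -0.6]
opening: 0.314
finger_force: 40.0
```

```bash
python3 -c "
from h import *
st();a=snap('side','s1')['frame'];b=snap('top','t1')['frame']
cv2.imwrite('pics/v1.png',np.hstack([cv2.resize(a[120:260,300:500],None,fx=2,fy=2),cv2.resize(b[180:320,310:510],None,fx=2,fy=2)])[:,:,::-1])
"
```

```text
t 3.45 p [ 0.427  -0.3561  0.0287] x [ 0.999 -0.036 -0.   ] z [-0.  0. -1.] F [-0.4  0.7 -0.6] M [0.18 0.03 0.  ] op 0.314 ff 40.0
```

View pics/v1.png

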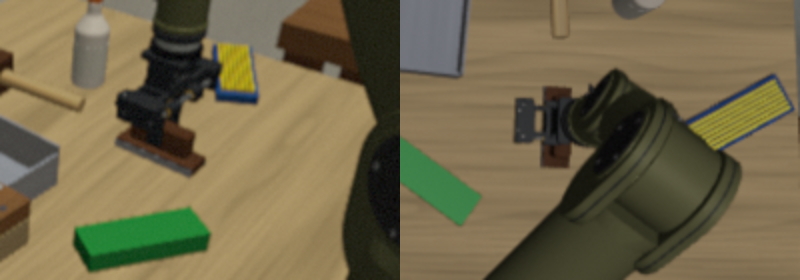

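The scraper is gripped centrally by its rib: side crop at (160,145), top crop at (557,125).

```bash
python3 -m jog '[[[0,0,-0.03,0,0,0],[0,0,-0.055,0,0,0],[0,0,-0.055,0,0,0],[0,0,-0.05,0,0,0.05],[0,0,0,0,0,0]]]'
python3 -c "
from h import *
to([*fx(0,100),.15],FA)
s=snap('side');t=snap('top','t2');hs=cv2.cvtColor(t['frame'],cv2.COLOR_RGB2HSV)
cv2.imwrite('pics/v2.png',cv2.resize(t['frame'][180:320,310:510],None,fx=3,fy=3)[:,:,::-1])
"
```

```text
clock: 4.18
tool_pos: [0.4289, -0.3581, 0.2223]
eef_rot: [0.999, -0.043, 0.003, 0.002]
contact_force: [0.7, 0.5, -2.0]
opening: 0.318
finger_force: 40.0
t 4.17 p [ 0.4289 -0.3581  0.2223] x [ 0.996 -0.087  0.007] z [ 0.007 -0.005 -1.   ] F [ 0.7  0.5 -2. ] M [ 0.01  0.   -0.04] op 0.318 ff 40.0
turn [ 0.005 -0.007 -0.001] then shift [ 0.1528 -0.5306  0.0723] fixture [-152.8 -430.6]
```

```bash
python3 -m jog '[[[0.0139,-0.0482,0,0,0,0],[0.0139,-0.0482,0,0,0,0],[0.0139,-0.0482,0,0,0,0],[0.0139,-0.0482,0,0,0,0],[0.0139,-0.0482,0,0,0,0],[0.0139,-0.0482,0,0,0,0],[0.0139,-0.0482,0,0,0,0],[0.0139,-0.0482,0,0,0,0],[0.0139,-0.0482,0,0,0,0],[0.0139,-0.0482,0,0,0,0],[0.0139,-0.0482,0,0,0,0],[0,0,0,0,0,0]]]'
python3 -m jog '[[[0,0,0,0,0,0],[0,0,0.05,0,0,0],[0,0,0.05,0,0,0],[0,0,0,0,0,0],[0,0,0,0,0,0]]]'
python3 -c "
from h import *
to([*fx(0,100),.075],FA)
a=snap('side')['frame'];b=snap('top')['frame']
cv2.imwrite('pics/v2.png',np.hstack([cv2.resize(a[170:290,170:340],None,fx=2.3,fy=2.3),cv2.resize(b[130:250,200:370],None,fx=2.3,fy=2.3)])[:,:,::-1])
"
```

```text
clock: 5.78
tool_pos: [0.6239, 0.1652, 0.2154]
eef_rot: [0.999, -0.039, -0.002, -0.001]
contact_force: [-0.3, 0.5, -2.9]
opening: 0.316
finger_force: 40.0
clock: 6.4
tool_pos: [0.6261, 0.1576, 0.12]
eef_rot: [0.999, -0.044, 0.001, 0.0]
contact_force: [0.4, 0.2, -1.4]
opening: 0.316
finger_force: 40.0
t 6.4 p [0.6261 0.1576 0.12  ] x [ 0.996 -0.088  0.002] z [ 0.002 -0.    -1.   ] F [ 0.4  0.2 -1.4] M [ 0.1  -0.04  0.  ] op 0.316 ff 40.0
turn [ 0.    -0.002 -0.002] then shift [0.0006 0.     0.045 ] fixture [ -0.6 100. ]
```

View pics/v2.png

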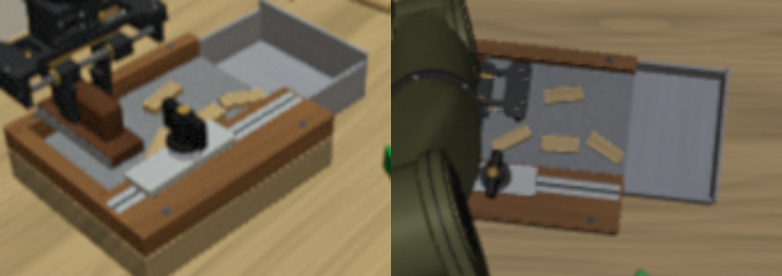

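The scraper hangs over the bed end nearest the stop, behind all four chips. I'll check its offset along its length against the projected foot corners.

```bash
python3 -c "
from h import *
s=snap('side')
print(s['frame'].shape)
for z in (.0915,.1095,.1515):
  P=[[*fx(x,y),z] for x,y in ([(-67,78),(-67,122),(67,122)] if z<.12 else [(-50,86),(-50,114),(50,86),(50,114)])]
  print(z,np.round((proj(s,P)-[170,170])*2.3))
c=cv2.resize(s['frame'][200:260,175:235],None,fx=9,fy=9,interpolation=cv2.INTER_CUBIC)
cv2.imwrite('pics/v3.png',cv2.convertScaleAbs(c,alpha=1.8)[:,:,::-1])
for z in (.0915,.1095,.1515):
  P=[[*fx(x,y),z] for x,y in ([(-67,78),(-67,122),(67,122)] if z<.12 else [(-50,86),(-50,114),(50,86),(50,114)])]
  print(z,np.round((proj(s,P)-[174.5,199.5])*9))
"
```

```text
(420, 560, 3)
0.0915 [[143. 150.]
 [110. 170.]
 [ 35. 114.]]
0.1095 [[142. 137.]
 [108. 156.]
 [ 33. 101.]]
0.1515 [[122. 101.]
 [100. 113.]
 [ 64.  62.]
 [ 43.  73.]]
0.0915 [[519. 323.]
 [389. 399.]
 [ 98. 181.]]
0.1095 [[514. 271.]
 [383. 346.]
 [ 89. 130.]]
0.1515 [[437. 130.]
 [351. 176.]
 [212. -22.]
 [127.  19.]]
```

View pics/v3.png

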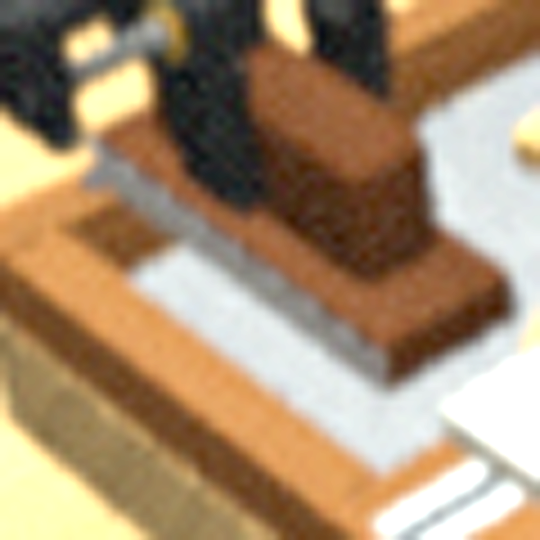

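The foot corners match the prediction within about 2 mm. I'll lower it and sweep.

```bash
python3 -m jog '[[[0,0,0.02,0,0,0],[0,0,0.014,0,0,0],[0,0,0.006,0,0,0],[0,0,0.003,0,0,0],[0,0,0,0,0,0],[0,0,0,0,0,0]]]'
python3 -c "
from h import *
to([*fx(0,-125),.075],FA)"
```

```text
clock: 7.3
tool_pos: [0.6254, 0.1589, 0.0761]
eef_rot: [0.999, -0.043, 0.0, -0.0]
contact_force: [-0.2, 0.6, -1.7]
opening: 0.311
finger_force: 40.0
t 7.3 p [0.6254 0.1589 0.0761] x [ 0.996 -0.086  0.001] z [ 0.001  0.    -1.   ] F [-0.2  0.6 -1.7] M [0.01 0.03 0.01] op 0.311 ff 40.0
turn [-0.    -0.001 -0.   ] then shift [0.0013 0.2262 0.0011] fixture [ -1.3 101.2]
```

```bash
python3 -m jog '[[[0.001,0,0.0015,0,0,0],[0,0.015,0,0,0,0],[0,0.015,0,0,0,0],[0,0.015,0,0,0,0],[0,0.015,0,0,0,0],[0,0.015,0,0,0,0],[0,0.015,0,0,0,0],[0,0.015,0,0,0,0],[0,0.015,0,0,0,0],[0,0,0,0,0,0]]]'
python3 -c "
from h import *
to([*fx(0,-130),.075],FA)"
python3 -m jog '[[[0,0.015,0,0,0,0],[0,0.015,0,0,0,0],[0,0.015,0,0,0,0],[0,0.015,0,0,0,0],[0,0.015,0,0,0,0],[0,0.015,0,0,0,0],[0,0.015,0,0,0,0],[0,0.007,0,0,0,0],[0,0,0,0,0,0],[0,0,0,0,0,0]]]'
python3 -c "
from h import *
to([*fx(0,-130),.075],FA)
a=snap('side')['frame'];b=snap('top')['frame']
cv2.imwrite('pics/v4.png',np.hstack([cv2.resize(a[150:290,170:340],None,fx=2.3,fy=2.3),cv2.resize(b[120:260,200:370],None,fx=2.3,fy=2.3)])[:,:,::-1])
"
```

```text
clock: 8.55
tool_pos: [0.6156, 0.0366, 0.0742]
eef_rot: [0.999, -0.044, -0.0, 0.001]
contact_force: [-0.2, 0.5, -1.5]
opening: 0.315
finger_force: 40.0
t 8.55 p [0.6156 0.0366 0.0742] x [ 0.996 -0.089 -0.   ] z [-0.    -0.002 -1.   ] F [-0.2  0.5 -1.5] M [ 0.03 -0.    0.03] op 0.315 ff 40.0
turn [ 0.002  0.    -0.003] then shift [ 0.0007  0.1086 -0.0008] fixture [ -0.7 -21.4]
clock: 9.8
tool_pos: [0.6062, -0.0715, 0.0742]
eef_rot: [0.999, -0.043, 0.0, -0.0]
contact_force: [-0.3, -1.0, -2.4]
opening: 0.312
finger_force: 40.0
t 9.8 p [ 0.6062 -0.0715  0.0742] x [ 0.996 -0.085  0.   ] z [ 0.     0.001 -1.   ] F [-0.3 -1.  -2.4] M [ 0.07  0.01 -0.  ] op 0.312 ff 40.0
turn [-0.001 -0.     0.001] then shift [ 0.0008  0.     -0.0008] fixture [  -0.8 -130. ]
```

View pics/v4.png

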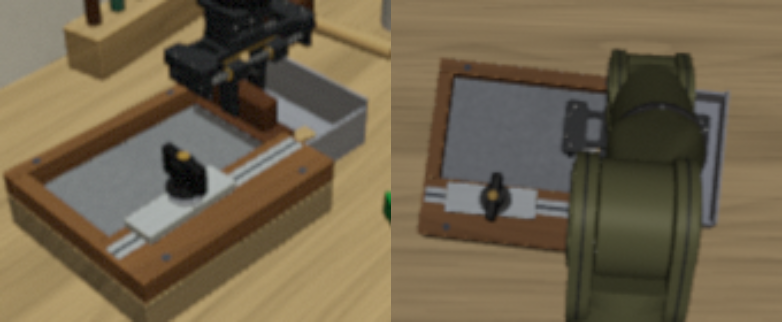

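The bed looks clear, but one chip shows at side crop (303,133), near the tray's ledge-side wall. I'll lift and look.

```bash
python3 -m jog '[[[0,-0.01,0,0,0,0],[0,0,-0.04,0,0,0],[0,0,-0.05,0,0,0],[0,0,-0.05,0,0,0],[0,0.04,-0.01,0,0,0],[0,0.06,0,0,0,0],[0,0.06,0,0,0,0],[0,0.06,0,0,0,0],[0,0.06,0,0,0,0],[0,0,0,0,0,0],[0,0,0,0,0,0]]]'
python3 -c "
from h import *
st()
a=snap('side')['frame'];b=snap('top')['frame']
cv2.imwrite('pics/v5.png',np.hstack([cv2.resize(a[150:270,220:340],None,fx=3.3,fy=3.3),cv2.resize(b[130:250,245:365],None,fx=3.3,fy=3.3)])[:,:,::-1])
"
```

```text
clock: 11.28
tool_pos: [0.5833, -0.3397, 0.2238]
eef_rot: [0.999, -0.043, -0.0, -0.001]
contact_force: [-0.1, 1.5, -2.0]
opening: 0.312
finger_force: 40.0
t 11.28 p [ 0.5833 -0.3397  0.2238] x [ 0.996 -0.085 -0.   ] z [-0.     0.002 -1.   ] F [-0.1  1.5 -2. ] M [ 0.05 -0.01  0.04] op 0.312 ff 40.0
```

View pics/v5.png

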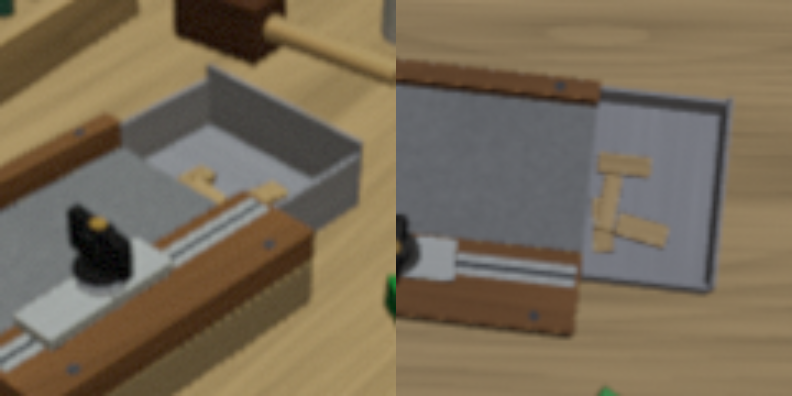

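All four chips are in the tray, at top crop (625,165), (610,195), (603,235) and (642,230), and the bed is clear. Next I'll return the scraper to its original spot.

```bash
python3 -m jog '[[[-0.03,0,0,0,0,0],[-0.04,0,0,0,0,-0.02],[-0.04,0,0,0,0,-0.03],[-0.04,0.01,0,0,0,0],[0,0,0,0,0,0],[0,0,0.05,0,0,0],[0,0,0.05,0,0,0],[0,0,0.05,0,0,0],[0,0,0.03,0,0,0],[0,0,0,0,0,0],[0,0,0,0,0,0]]]'
python3 -c "
from h import *
to([.427,-.356,.029],-.035)"
```

```text
clock: 12.75
tool_pos: [0.4346, -0.341, 0.0454]
eef_rot: [1.0, -0.017, 0.001, 0.0]
contact_force: [-0.4, 0.1, -1.0]
opening: 0.313
finger_force: 40.0
t 12.75 p [ 0.4346 -0.341   0.0454] x [ 0.999 -0.035  0.002] z [ 0.002 -0.001 -1.   ] F [-0.4  0.1 -1. ] M [ 0.03  0.02 -0.06] op 0.313 ff 40.0
turn [ 0.001 -0.002  0.   ] then shift [-0.0071  0.0152  0.0164] fixture [-148.6 -413.2]
```

```bash
python3 -m jog '[[[0,0.01,0.008,0,0,0],[0,0,0.005,0,0,0],[0,0,0.003,0,0,0],[0,0,0,0,0,0],[0,0,0,0,0,0]]]'
python3 -c "
from h import *
st()"
python3 -m jog '[[[0,0,0,0,0,0],[0,0,0,0,0,0],[0,0,0,0,0,0],[0,0,0,0,0,0],[0,0,0,0,0,0]]]' 0.088
python3 -m jog '[[[0,0,-0.03,0,0,0],[0,0,-0.05,0,0,0],[0,0,-0.05,0,0,0],[0,0,-0.05,0,0,0],[0,0,-0.04,0,0,0],[0,-0.05,-0.02,0,0,0],[0,-0.05,0,0,0,0],[0,-0.05,0,0,0,0],[0,-0.05,0,0,0,0],[0,0,0,0,0,0],[0,0,0,0,0,0]]]'
python3 - <<'E'
from h import *
st()
s=snap('top','t6'); im=s['frame']; hsv=cv2.cvtColor(im,cv2.COLOR_RGB2HSV)
m=((hsv[:,:,2]<105)&(hsv[:,:,1]>112)).astype(np.uint8)*255
print('blank',rect(s,m,.033,(135,180,200,275)))
cv2.imwrite('pics/v6.png',np.hstack([cv2.resize(im[180:280,130:230],None,fx=4,fy=4),cv2.resize(im[180:280,330:430],None,fx=4,fy=4)])[:,:,::-1])
E
```

```text
clock: 13.38
tool_pos: [0.4324, -0.3517, 0.0287]
eef_rot: [1.0, -0.018, 0.0, 0.0]
contact_force: [-0.2, -0.1, 3.7]
opening: 0.314
finger_force: 40.0
t 13.38 p [ 0.4324 -0.3517  0.0287] x [ 0.999 -0.036  0.   ] z [ 0.    -0.001 -1.   ] F [-0.2 -0.1  3.7] M [-0.    0.3   0.04] op 0.314 ff 40.0
clock: 14.0
tool_pos: [0.4325, -0.3513, 0.0282]
eef_rot: [1.0, -0.018, 0.0, 0.0]
contact_force: [0.2, -0.7, 0.9]
opening: 0.858
finger_force: 0.0
clock: 15.38
tool_pos: [0.4397, -0.1522, 0.2683]
eef_rot: [1.0, -0.018, 0.0, 0.0]
contact_force: [0.3, -0.4, -0.6]
opening: 1.004
finger_force: 0.0
t 15.38 p [ 0.4397 -0.1522  0.2683] x [ 0.999 -0.037  0.   ] z [ 0.    -0.001 -1.   ] F [ 0.3 -0.4 -0.6] M [ 0.03 -0.01 -0.05] op 1.004 ff 0.0
blank ((469.1434631347656, 374.0605773925781), (164.75099182128906, 65.4356918334961), 1.1293082237243652)
```

View pics/v6.png

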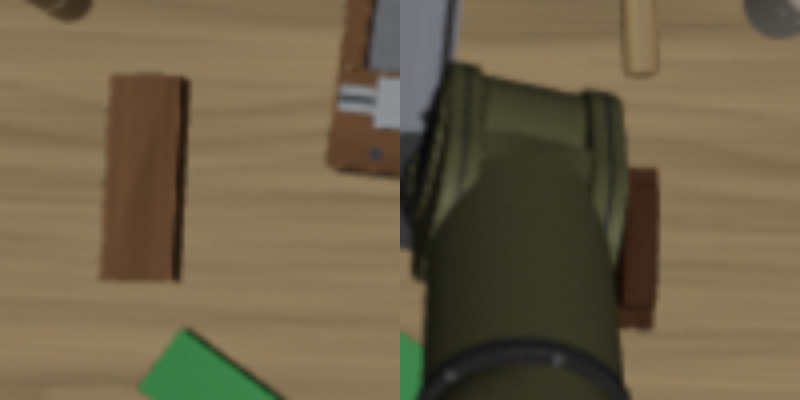

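The scraper stands on the bench at right crop (640,250). The blank is unmoved, with top-face corners at left crop (111,74), (183,76), (100,280) and (174,281).

Run:
```python
from h import *
s=snap('top')
W=plane(s,[[130+u/4-.4,180+v/4-.4] for u,v in [(111,74),(181,76),(176,281),(100,280)]],.033)[:,:2]
print(np.round(W,4),W.mean(0)); d=(W[0]+W[1]-W[2]-W[3]); d2=(W[0]-W[3]); d3=W[1]-W[2]
yaw=np.arctan2(d[1],d[0]);print(np.degrees([np.arctan2(v[1],v[0]) for v in(d,d2,d3)]),np.linalg.norm(d)/2)
ss=snap('side');c=W.mean(0)
hs=cv2.cvtColor(ss['frame'],cv2.COLOR_RGB2HSV); m=((hs[:,:,2]<130)&(hs[:,:,1]>105)).astype(np.uint8)*255
m2=np.zeros_like(m);m2[295:380,135:235]=m[295:380,135:235]
cc=max(cv2.findContours(m2,0,2)[0],key=cv2.contourArea);print(cv2.approxPolyDP(cc,3,True).reshape(-1,2).tolist())
print(np.round(proj(ss,[[*w,z] for z in(0,.033) for w in W])).tolist())
to([*(c),.2],yaw)
```

```text
[[0.5535 0.4079]
 [0.5533 0.3495]
 [0.3853 0.344 ]
 [0.3842 0.4063]] [0.4690595  0.37693736]
[1.20401841 0.52053265 1.89216712] 0.16873524026049933
[[146, 320], [148, 330], [200, 375], [221, 355], [221, 348], [168, 305]]
[[148.0, 330.0], [170.0, 313.0], [223.0, 354.0], [200.0, 376.0], [145.0, 320.0], [167.0, 303.0], [222.0, 344.0], [198.0, 366.0]]
t 15.53 p [ 0.4395 -0.153   0.2682] x [ 0.999 -0.039  0.   ] z [-0.    -0.001 -1.   ] F [-0.5 -0.4 -0.7] M [ 0.02  0.02 -0.  ] op 0.996 ff 0.0
turn [ 0.001  0.    -0.06 ] then shift [ 0.0407 -0.5292  0.0682] fixture [-159.8 -225.5]
```

```bash
python3 -m jog '[[[0,0,0,0,0,-0.03],[0,0,0,0,0,-0.03],[0.001,-0.053,0,0,0,0],[0.001,-0.053,0,0,0,0],[0.001,-0.053,0,0,0,0],[0.001,-0.053,0,0,0,0],[0.001,-0.053,0,0,0,0],[0.001,-0.053,0,0,0,0],[0.001,-0.053,0,0,0,0],[0.001,-0.053,0,0,0,0],[0.001,-0.053,0,0,0,0],[0.001,-0.052,0,0,0,0]]]' 0.088
python3 -m jog '[[[0,0,0.03,0,0,0],[0,0,0,0,0,0],[0,0,0,0,0,0]]]'
python3 -c "
from h import *
to([.440,.3765,.008],.021);print(np.round(get_state()['q'],2))
s=snap('top','t7')"
```

```text
clock: 17.02
tool_pos: [0.4372, 0.3792, 0.2681]
eef_rot: [1.0, 0.012, 0.0, 0.0]
contact_force: [-0.0, -0.3, 0.4]
opening: 0.999
finger_force: 0.0
clock: 17.4
tool_pos: [0.4378, 0.3768, 0.2388]
eef_rot: [1.0, 0.011, 0.0, 0.0]
contact_force: [0.4, -0.1, 0.9]
opening: 1.001
finger_force: 0.0
t 17.4 p [0.4378 0.3768 0.2388] x [1.    0.023 0.   ] z [ 0. -0. -1.] F [ 0.4 -0.1  0.9] M [0.02 0.03 0.01] op 1.001 ff 0.0
turn [ 0.    -0.     0.002] then shift [0.0022 0.0004 0.2308] fixture [-207.   302.3]
[-0.75  0.62 -0.07  1.72  0.06  0.8  -2.39]
```

```bash
python3 -m jog '[[[0.002,0,0.05,0,0,0],[0,0,0.05,0,0,0],[0,0,0.05,0,0,0],[0,0,0.04,0,0,0],[0,0,0.025,0,0,0],[0,0,0.012,0,0,0],[0,0,0,0,0,0],[0,0,0,0,0,0]]]'
python3 -m jog '[[[0,0,0,0,0,0],[0,0,0,0,0,0],[0,0,0,0,0,0],[0,0,0,0,0,0],[0,0,0,0,0,0],[0,0,0,0,0,0]]]' 0.04 50
python3 -m jog '[[[0,0,-0.01,0,0,0],[0,0,-0.02,0,0,0],[0,0,-0.04,0,0,0],[0,0,-0.05,0,0,0],[0,0,-0.05,0,0,0],[0,0,-0.03,0,0,0],[0,0,0,0,0,0],[0,0,0,0,0,0]]]'
python3 -c "
from h import *
to([*fx(-8,-40),.2],FA+np.pi/2)
s=snap('side','s8');cv2.imwrite('pics/v8.png',cv2.resize(s['frame'][100:400,60:360],(600,600))[:,:,::-1])"
```

```text
clock: 18.45
tool_pos: [0.4401, 0.3783, 0.0125]
eef_rot: [1.0, 0.012, 0.001, -0.001]
contact_force: [-0.1, -0.2, 0.4]
opening: 0.997
finger_force: 0.0
clock: 19.2
tool_pos: [0.4392, 0.3782, 0.0115]
eef_rot: [1.0, 0.012, 0.0, -0.0]
contact_force: [0.2, 1.1, 5.9]
opening: 0.676
finger_force: 50.0
clock: 20.2
tool_pos: [0.4383, 0.3768, 0.2104]
eef_rot: [1.0, 0.012, -0.001, 0.001]
contact_force: [-0.4, -0.1, -3.4]
opening: 0.677
finger_force: 50.0
t 20.2 p [0.4383 0.3768 0.2104] x [ 1.     0.024 -0.002] z [-0.002 -0.002 -1.   ] F [-0.4 -0.1 -3.4] M [-0.05  0.07  0.02] op 0.677 ff 50.0
turn [ 0.     0.002 -1.461] then shift [-0.3423  0.1984  0.0104] fixture [-206.4  302.3]
```

View pics/v8.png

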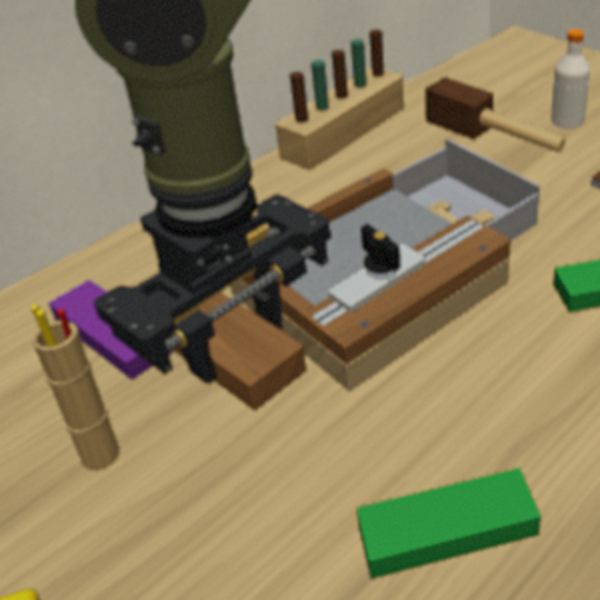

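The blank is held level. I'll carry it over, turning it once clear of the bamboo pot.

```bash
python3 -m jog '[[[0,0.05,-0.01,0,0,0],[0,0.05,0,0,0,0],[0,0.05,0,0,0,0],[0,0.05,0,0,0,0],[0,0,0,0,0,-0.183],[0,0,0,0,0,-0.183],[0,0,0,0,0,-0.183],[0,0,0,0,0,-0.183],[0,0,0,0,0,-0.183],[0,0,0,0,0,-0.183],[0,0,0,0,0,-0.183],[0,0,0,0,0,-0.18]]]'
python3 -m jog '[[[0,0,0,0,0,0],[0,0,0,0,0,0]]]'
python3 -c "
from h import *
to([*fx(-8,-40),.12],FA+np.pi/2)"
```

```text
clock: 21.75
tool_pos: [0.4431, 0.1771, 0.2198]
eef_rot: [0.735, 0.678, -0.002, -0.001]
contact_force: [0.5, 0.5, -3.8]
opening: 0.674
finger_force: 50.0
clock: 22.0
tool_pos: [0.4435, 0.1774, 0.2205]
eef_rot: [0.738, 0.675, -0.001, -0.0]
contact_force: [-0.5, 0.5, -2.5]
opening: 0.674
finger_force: 50.0
t 22.0 p [0.4435 0.1774 0.2205] x [ 0.089  0.996 -0.001] z [-0.001 -0.001 -1.   ] F [-0.5  0.5 -2.5] M [-0.12 -0.07 -0.02] op 0.674 ff 50.0
turn [-0.001  0.001 -0.003] then shift [-0.1441  0.1762  0.1005] fixture [-184.2  104.1]
```

```bash
python3 -m jog '[[[-0.036,0.044,0,0,0,0],[-0.036,0.044,0,0,0,0],[-0.036,0.044,0,0,0,0],[-0.036,0.044,0,0,0,0],[0,0,0,0,0,0],[0,0,0.03,0,0,0],[0,0,0.04,0,0,0],[0,0,0.03,0,0,0],[0,0,0,0,0,0],[0,0,0,0,0,0]]]'
python3 -c "
from h import *
to([*fx(-8,-40),.058],FA+np.pi/2)
a=snap('side')['frame'];b=snap('top')['frame']
cv2.imwrite('pics/v9.png',np.hstack([cv2.resize(a[170:290,170:340],None,fx=2.3,fy=2.3),cv2.resize(b[130:250,200:370],None,fx=2.3,fy=2.3)])[:,:,::-1])"
```

```text
clock: 23.25
tool_pos: [0.6074, 0.02, 0.1223]
eef_rot: [0.737, 0.676, 0.001, 0.0]
contact_force: [0.9, 0.3, -0.9]
opening: 0.674
finger_force: 50.0
t 23.25 p [0.6074 0.02   0.1223] x [0.086 0.996 0.001] z [ 0.001  0.    -1.   ] F [ 0.9  0.3 -0.9] M [-0.09 -0.1   0.02] op 0.674 ff 50.0
turn [ 0.001 -0.001 -0.   ] then shift [-0.0013 -0.0006  0.0643] fixture [ -7.4 -38.7]
```

View pics/v9.png

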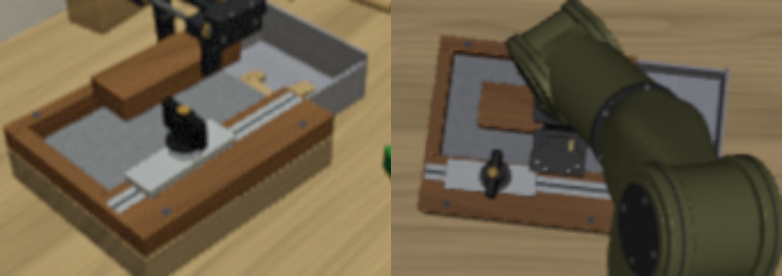

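```bash
python3 -m jog '[[[0,0,0.03,0,0,0],[0,0,0.022,0,0,0],[0,0,0.008,0,0,0],[0,0,0.003,0,0,0],[0,0,0.0015,0,0,0],[0,0,0,0,0,0],[0,0,0,0,0,0]]]'
python3 -m jog '[[[0,0,0,0,0,0],[0,0,0,0,0,0],[0,0,0,0,0,0],[0,0,0,0,0,0]]]' 0.074
python3 -m jog '[[[0,0,-0.02,0,0,0],[0,0,-0.04,0,0,0],[0,0,-0.05,0,0,0],[0,0,-0.02,0,0,0],[0,0,0,0,0,0],[0,0,0,0,0,0]]]' 0
python3 -c "
from h import *
to([*fx(5+20,20),.12],FA)"
```

```text
clock: 24.22
tool_pos: [0.6072, 0.0192, 0.0572]
eef_rot: [0.737, 0.676, 0.0, 0.0]
contact_force: [-0.3, -0.1, -3.1]
opening: 0.672
finger_force: 50.0
clock: 24.72
tool_pos: [0.607, 0.0192, 0.0568]
eef_rot: [0.737, 0.676, 0.0, 0.0]
contact_force: [-0.1, -0.4, -0.2]
opening: 0.836
finger_force: 0.0
clock: 25.48
tool_pos: [0.6062, 0.0188, 0.1863]
eef_rot: [0.737, 0.676, -0.001, -0.0]
contact_force: [0.3, -0.5, -0.4]
opening: 0.181
finger_force: 0.0
t 25.48 p [0.6062 0.0188 0.1863] x [ 0.086  0.996 -0.001] z [-0.001 -0.001 -1.   ] F [ 0.3 -0.5 -0.4] M [-0.07  0.    0.03] op 0.181 ff 0.0
turn [-0.000e+00  1.000e-03  1.571e+00] then shift [ 0.0335 -0.0599  0.0663] fixture [ -8.5 -39.9]
```

```bash
python3 -m jog '[[[0,0,0,0,0,0.175],[0,0,0,0,0,0.175],[0,0,0,0,0,0.175],[0,0,0,0,0,0.175],[0,0,0,0,0,0.175],[0,0,0,0,0,0.175],[0,0,0,0,0,0.175],[0,0,0,0,0,0.175],[0,0,0,0,0,0.171],[0.05,-0.03,0,0,0,0],[0,0,0,0,0,0],[0,0,0,0,0,0]]]' 0
python3 - <<'E'
from h import *
to([*fx(42,-10),.053],FA)
s=snap('top','t10'); im=s['frame']; hsv=cv2.cvtColor(im,cv2.COLOR_RGB2HSV)
cv2.imwrite('pics/v10.png',cv2.resize(im[130:250,200:370],None,fx=4,fy=4)[:,:,::-1])
E
```

```text
clock: 26.98
tool_pos: [0.6582, 0.0446, 0.1852]
eef_rot: [0.999, -0.043, -0.001, 0.001]
contact_force: [-0.7, -0.5, 0.1]
opening: 0.002
finger_force: 0.0
t 26.98 p [0.6582 0.0446 0.1852] x [ 0.996 -0.086 -0.003] z [-0.003 -0.001 -1.   ] F [-0.7 -0.5  0.1] M [-0.    0.01  0.06] op 0.002 ff 0.0
turn [0.001 0.003 0.   ] then shift [9.000e-04 1.000e-04 1.322e-01] fixture [41.1 -9.9]
```

```bash
python3 -m jog '[[[0,0,0.05,0,0,0],[0,0,0.05,0,0,0],[0,0,0.03,0,0,0],[0,0,0,0,0,0],[0,0,0,0,0,0],[-0.008,0,0,0,0,0],[-0.008,0,0,0,0,0],[-0.008,0,0,0,0,0],[-0.008,0,0,0,0,0],[-0.006,0,0,0,0,0],[0,0,0,0,0,0]]]'
python3 -c "
from h import *
to([*fx(-6,-10),.055],FA)"
python3 -m jog '[[[-0.003,0,0,0,0,0],[-0.003,0,0,0,0,0],[-0.002,0,0,0,0,0],[-0.002,0,0,0,0,0],[0,0,0,0,0,0]]]'
python3 -c "
from h import *
to([*fx(-6,-10),.055],FA)"
```

```text
clock: 28.4
tool_pos: [0.6201, 0.0481, 0.0565]
eef_rot: [0.999, -0.043, -0.001, 0.0]
contact_force: [1.1, 0.3, 0.4]
opening: 0.001
finger_force: 0.5
t 28.4 p [0.6201 0.0481 0.0565] x [ 0.996 -0.086 -0.002] z [-0.002 -0.    -1.   ] F [1.1 0.3 0.4] M [ 0.09 -0.16  0.  ] op 0.001 ff 0.5
turn [ 0.     0.002 -0.   ] then shift [-0.0089  0.0004  0.0015] fixture [ 2.9 -9.6]
clock: 29.02
tool_pos: [0.6155, 0.0485, 0.0574]
eef_rot: [0.999, -0.043, 0.004, -0.0]
contact_force: [8.7, -1.5, -2.5]
opening: 0.005
finger_force: 4.4
t 29.02 p [0.6155 0.0485 0.0574] x [ 0.996 -0.087  0.008] z [ 0.008  0.    -1.   ] F [ 8.7 -1.5 -2.5] M [-0.19 -1.83  0.01] op 0.005 ff 4.4
turn [-0.001 -0.008 -0.001] then shift [-0.0042  0.0004  0.0024] fixture [-1.8 -9.6]
```

```bash
python3 -m jog '[[[0.02,0,0,0,0,0],[0,0,-0.05,0,0,0],[0,0,-0.05,0,0,0],[0,0,-0.03,0,0,-0.171],[0,0,0,0,0,-0.175],[0,0,0,0,0,-0.175],[0,0,0,0,0,-0.175],[0,0,0,0,0,-0.175],[0,0,0,0,0,-0.175],[0,0,0,0,0,-0.175],[0,0,0,0,0,-0.175],[0,0,0,0,0,-0.175]]]'
python3 -m jog '[[[-0.055,-0.03,0,0,0,0],[-0.05,-0.03,0,0,0,0],[0,0,0,0,0,0],[0,0,0,0,0,0]]]'
python3 -c "
from h import *
to([*fx(-43,-118),.055],FA+np.pi/2)
s=snap('top');b=s['frame'];a=snap('side')['frame']
cv2.imwrite('pics/v11.png',np.hstack([cv2.resize(a[170:290,170:340],None,fx=2.3,fy=2.3),cv2.resize(b[130:250,200:370],None,fx=2.3,fy=2.3)])[:,:,::-1])"
```

```text
clock: 30.52
tool_pos: [0.6296, 0.0468, 0.1858]
eef_rot: [0.735, 0.678, -0.002, -0.001]
contact_force: [-0.2, -0.6, -1.7]
opening: 0.002
finger_force: 0.0
clock: 31.02
tool_pos: [0.5621, -0.0517, 0.1865]
eef_rot: [0.737, 0.676, -0.0, -0.001]
contact_force: [0.5, 0.7, 0.8]
opening: 0.004
finger_force: 0.0
t 31.02 p [ 0.5621 -0.0517  0.1865] x [0.086 0.996 0.   ] z [-0.001  0.001 -1.   ] F [0.5 0.7 0.8] M [ 0.03 -0.07 -0.02] op 0.004 ff 0.0
turn [-0.001 -0.     0.   ] then shift [-0.004   0.0034  0.1315] fixture [ -46.4 -114. ]
```

View pics/v11.png

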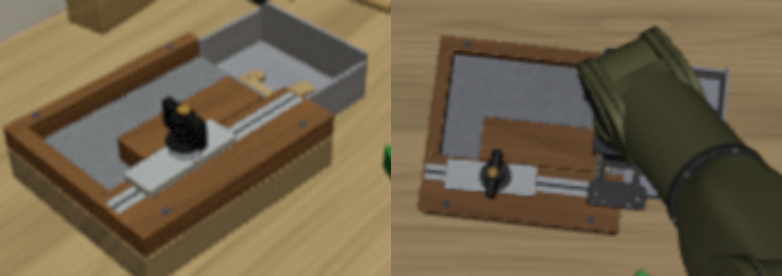

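The blank lies flat against the ledge, about 55 mm short of the stop. I'll push it along.

```bash
python3 -m jog '[[[-0.004,0.003,0.05,0,0,0],[0,0,0.05,0,0,0],[0,0,0.03,0,0,0],[0,0,0,0,0,0],[0.01,0,0,0,0,0],[0.01,0,0,0,0,0],[0.01,0,0,0,0,0],[0.01,0,0,0,0,0],[0.01,0,0,0,0,0],[0.008,0,0,0,0,0],[0,0,0,0,0,0]]]'
python3 -c "
from h import *
to([*fx(-43,-49),.055],FA+np.pi/2)"
python3 -m jog '[[[0.003,0,0,0,0,0],[0.003,0,0,0,0,0],[0.002,0,0,0,0,0],[0,0,0,0,0,0]]]'
python3 -c "
from h import *
to([*fx(-43,-49),.055],FA+np.pi/2)"
```

```text
clock: 32.5
tool_pos: [0.5704, 0.0033, 0.0567]
eef_rot: [0.736, 0.677, 0.001, -0.001]
contact_force: [0.1, -0.6, 0.0]
opening: 0.005
finger_force: 0.0
t 32.5 p [0.5704 0.0033 0.0567] x [0.084 0.996 0.002] z [ 0.     0.002 -1.   ] F [ 0.1 -0.6  0. ] M [-0.1  -0.05  0.01] op 0.005 ff 0.0
turn [ 0.    -0.002  0.001] then shift [ 0.0094 -0.0002  0.0017] fixture [-42.8 -58.4]
clock: 33.0
tool_pos: [0.5707, 0.0104, 0.0565]
eef_rot: [0.737, 0.676, 0.0, -0.001]
contact_force: [0.3, -0.9, 0.4]
opening: 0.005
finger_force: 0.0
t 33.0 p [0.5707 0.0104 0.0565] x [0.085 0.996 0.001] z [-0.     0.001 -1.   ] F [ 0.3 -0.9  0.4] M [-0.09 -0.05 -0.05] op 0.005 ff 0.0
turn [-0.    -0.001  0.001] then shift [0.0024 0.0001 0.0015] fixture [-43.1 -51.4]
```

```bash
python3 -m jog '[[[0.002,0,0,0,0,0],[0.002,0,0,0,0,0],[0.002,0,0,0,0,0],[0,0,0,0,0,0]]]'
python3 -m jog '[[[0.002,0,0,0,0,0],[0.002,0,0,0,0,0],[0,0,0,0,0,0]]]'
python3 -c "
from h import *
to([*fx(-43,-49),.055],FA+np.pi/2)"
```

```text
clock: 33.5
tool_pos: [0.5711, 0.0128, 0.0566]
eef_rot: [0.737, 0.675, -0.002, 0.001]
contact_force: [-0.4, -5.2, 0.8]
opening: 0.003
finger_force: 2.8
clock: 33.88
tool_pos: [0.571, 0.0128, 0.0566]
eef_rot: [0.738, 0.674, -0.004, 0.003]
contact_force: [-0.5, -10.8, 3.8]
opening: 0.005
finger_force: 5.8
t 33.88 p [0.571  0.0128 0.0566] x [ 0.09   0.996 -0.01 ] z [-0.003 -0.01  -1.   ] F [ -0.5 -10.8   3.8] M [-2.31  0.12  0.09] op 0.005 ff 5.8
turn [-0.002  0.01  -0.004] then shift [-0.      0.      0.0016] fixture [-43. -49.]
```

The blank is at the stop, with contact force rising to 11 N. I'll back off and measure the stud and wing height and the wing angle.

```bash
python3 -m jog '[[[-0.015,0,0,0,0,0],[0,0,-0.05,0,0,0],[0,0,-0.05,0,0,0],[0,0,-0.05,0,0,0],[-0.06,0,0,0,0,0],[-0.06,0,0,0,0,0],[-0.06,0,0,0,0,0],[-0.06,0,0,0,0,0],[0,0,0,0,0,0],[0,0,0,0,0,0]]]'
python3 - <<'E'
from h import *
s=snap('side','s12');t=snap('top','t12')
H=fx(-100,45)
for c in(s,t):
    im=c['frame'];hs=cv2.cvtColor(im,cv2.COLOR_RGB2HSV)
    P=np.array([[*H,z] for z in np.arange(.08,.18,.01)]);uv=proj(c,P); print(np.round(uv,1).tolist())
    u,v=uv[5].astype(int); m=np.zeros(im.shape[:2],np.uint8); m[v-14:v+25,u-18:u+18]=1
    g=(hs[:,:,0]>10)&(hs[:,:,0]<30)&(hs[:,:,1]>110)&(hs[:,:,2]>100)&(m>0)
    ys,xs=np.nonzero(g);print('gold',xs.mean() if len(xs) else None,ys.mean() if len(ys) else None,len(xs),sorted(zip(ys,xs))[:12])
    d=((im.max(2)<38)&(m>0)).astype(np.uint8); c0=max(cv2.findContours(d,0,1)[0],key=cv2.contourArea)
    print('black',cv2.boundingRect(c0),cv2.minAreaRect(c0))
    x,y,w,h=cv2.boundingRect(c0)
    cv2.imwrite('pics/k.png' if c is s else 'pics/kt.png',cv2.resize(im[v-25:v+30,u-30:u+30],None,fx=6,fy=6,interpolation=cv2.INTER_CUBIC)[:,:,::-1]); print('crop org',u-30,v-25)
a=cv2.imread('pics/k.png');b=cv2.imread('pics/kt.png')
cv2.imwrite('pics/kk.png',cv2.convertScaleAbs(np.hstack([a,b]),alpha=1.7))
E
```

```text
clock: 35.12
tool_pos: [0.5503, -0.2334, 0.2068]
eef_rot: [0.737, 0.676, 0.001, -0.0]
contact_force: [0.0, 0.4, 0.1]
opening: 0.007
finger_force: 0.0
[[251.7, 239.0], [251.5, 235.9], [251.3, 232.7], [251.1, 229.4], [250.9, 226.1], [250.7, 222.8], [250.5, 219.4], [250.3, 216.0], [250.1, 212.6], [249.9, 209.1]]
gold 249.92073170731706 229.48170731707316 328 [(np.int64(212), np.int64(253)), (np.int64(212), np.int64(254)), (np.int64(213), np.int64(251)), (np.int64(213), np.int64(252)), (np.int64(213), np.int64(253)), (np.int64(213), np.int64(254)), (np.int64(213), np.int64(255)), (np.int64(214), np.int64(250)), (np.int64(214), np.int64(251)), (np.int64(214), np.int64(252)), (np.int64(214), np.int64(253)), (np.int64(214), np.int64(254))]
black (241, 213, 18, 23) ((249.5, 224.0), (22.0, 17.0), 90.0)
crop org 220 197
[[245.5, 208.1], [245.3, 207.7], [245.0, 207.3], [244.8, 206.9], [244.5, 206.5], [244.2, 206.1], [244.0, 205.7], [243.7, 205.2], [243.4, 204.8], [243.1, 204.4]]
gold 242.48453608247422 196.27835051546393 194 [(np.int64(192), np.int64(226)), (np.int64(192), np.int64(227)), (np.int64(192), np.int64(228)), (np.int64(192), np.int64(229)), (np.int64(192), np.int64(230)), (np.int64(192), np.int64(231)), (np.int64(192), np.int64(232)), (np.int64(192), np.int64(233)), (np.int64(192), np.int64(234)), (np.int64(192), np.int64(235)), (np.int64(192), np.int64(236)), (np.int64(192), np.int64(237))]
black (242, 205, 8, 11) ((245.13848876953125, 209.50770568847656), (3.4729721546173096, 11.65926456451416), 29.744882583618164)
crop org 214 181
```

View pics/kk.png

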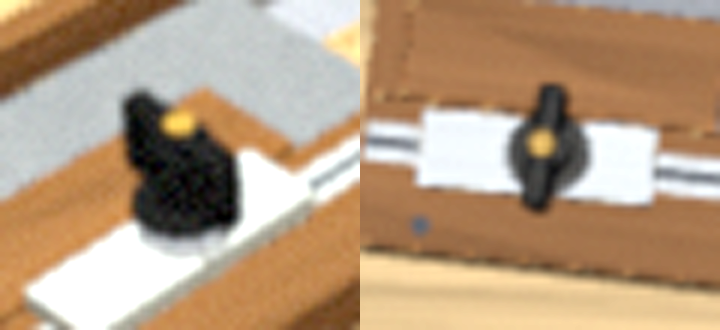

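The stud tip is at about 0.146 m and the wing is roughly along fixture x. The blank's corner region looks snug. Now the strap.

Run:
```python
from h import *
t=snap('top')
W=plane(t,[[214+193/6-.4,181+86/6-.4],[214+175/6-.4,181+210/6-.4]],.142); d=W[0]-W[1]; print('wing yaw',np.arctan2(d[1],d[0]),np.linalg.norm(d[:2]),infx(W.mean(0)))
to([*fx(-145,100),.086],FA+np.pi/2)
```

```text
wing yaw -0.1056123336672828 0.0635463400802996 [-98.79545604  44.03932398]
t 35.27 p [ 0.5506 -0.2322  0.207 ] x [0.082 0.997 0.001] z [ 0.001  0.001 -1.   ] F [-0.9 -0.1 -0.3] M [-0.03 -0.06 -0.06] op 0.004 ff 0.0
turn [ 0.001 -0.001  0.004] then shift [ 0.3949 -0.1027  0.121 ] fixture [ -42.3 -294.9]
```

```bash
python3 -m jog '[[[0.03,-0.04,0,0,0,0],[0.04,-0.04,0,0,0,0],[0.05,-0.023,0,0,0,0],[0.055,0,0,0,0,0],[0.055,0,0,0,0,0],[0.055,0,0,0,0,0],[0.055,0,0,0,0,0],[0.055,0,0,0,0,0],[0,0,0,0,0,0],[0,0,0.05,0,0,0],[0,0,0.05,0,0,0],[0,0,0,0,0,0]]]'
python3 -m jog '[[[0,0,0.02,0,0,0],[0,0,0,0,0,0],[0,0,0,0,0,0]]]'
python3 -c "
from h import *
to([*fx(-90,105),.086],FA+np.pi/2)"
```

```text
clock: 36.78
tool_pos: [0.4786, 0.1663, 0.1045]
eef_rot: [0.736, 0.677, -0.004, -0.001]
contact_force: [-0.2, 1.7, 0.7]
opening: 0.002
finger_force: 0.0
clock: 37.15
tool_pos: [0.482, 0.168, 0.0884]
eef_rot: [0.737, 0.676, 0.001, 0.0]
contact_force: [0.3, -0.5, -0.5]
opening: 0.008
finger_force: 0.0
t 37.15 p [0.482  0.168  0.0884] x [0.086 0.996 0.001] z [ 0.002  0.001 -1.   ] F [ 0.3 -0.5 -0.5] M [-0.1  -0.07  0.03] op 0.008 ff 0.0
turn [ 0.002 -0.001 -0.   ] then shift [0.007  0.055  0.0024] fixture [-145.   98.]
```

```bash
python3 -m jog '[[[0,0,0.002,0,0,0],[0,0.01,0,0,0,0],[0.001,0.01,0,0,0,0],[0.002,0.01,0,0,0,0],[0.002,0.01,0,0,0,0],[0.002,0.01,0,0,0,0],[-0.002,0.007,0,0,0,0],[-0.003,0.006,0,0,0,0],[-0.004,0.006,0,0,0,0],[0,0,0,0,0,0],[0,0,0,0,0,0]]]'
python3 - <<'E'
from h import *
to([*fx(-76,95),.086],FA+np.pi/2)
s=snap('side','s13')
im=s['frame']; m=((im.min(2)>105)).astype(np.uint8); m[:175]=0;m[290:]=0;m[:,:170]=0;m[:,330:]=0
for c in sorted(cv2.findContours(m,0,1)[0],key=cv2.contourArea)[-3:]: print(cv2.contourArea(c),np.round(infx(plane(s,[cv2.minAreaRect(c)[0]],.0925)[0])),[np.round(infx(w)).tolist() for w in plane(s,cv2.boxPoints(cv2.minAreaRect(c)),.0925)])
E
```

```text
clock: 38.52
tool_pos: [0.5495, 0.1596, 0.0847]
eef_rot: [0.737, 0.676, -0.0, -0.0]
contact_force: [-0.8, 0.4, 0.4]
opening: 0.005
finger_force: 0.0
t 38.52 p [0.5495 0.1596 0.0847] x [ 0.086  0.996 -0.   ] z [-0. -0. -1.] F [-0.8  0.4  0.4] M [-0.   -0.04 -0.04] op 0.005 ff 0.0
turn [-0.  0. -0.] then shift [-0.0004  0.001  -0.0013] fixture [-77.   95.4]
291.0 [-293.   52.] [[-283.0, 108.0], [-272.0, -17.0], [-304.0, -7.0], [-312.0, 114.0]]
430.5 [-124.  -15.] [[-110.0, 63.0], [-83.0, -121.0], [-140.0, -98.0], [-160.0, 76.0]]
1138.5 [ -60. -116.] [[39.0, -46.0], [-51.0, -278.0], [-156.0, -183.0], [-68.0, 22.0]]
```

```bash
python3 -m jog '[[[0.03,0,0,0,0,0],[0,0,-0.05,0,0,0],[0,0,-0.04,0,0,0],[0,0,0,0,0,0.175],[0,0,0,0,0,0.175],[0,0,0,0,0,0.175],[0,0,0,0,0,0.175],[0,0,0,0,0,0.175],[0,0,0,0,0,0.175],[0,0,0,0,0,0.175],[0,0,0,0,0,0.175],[0,0,0,0,0,0.171]]]'
python3 -m jog '[[[0.027,0,0,0,0,0],[0,0,0,0,0,0],[0,0,0,0,0,0]]]'
python3 -c "
from h import *
to([*fx(-50,127),.086],FA)
snap('side','s14')"
```

```text
clock: 40.08
tool_pos: [0.5519, 0.1899, 0.1747]
eef_rot: [0.999, -0.046, -0.0, 0.0]
contact_force: [-0.2, 0.5, 0.3]
opening: 0.006
finger_force: 0.0
clock: 40.45
tool_pos: [0.5781, 0.1875, 0.1745]
eef_rot: [0.999, -0.043, -0.001, 0.0]
contact_force: [-0.3, 0.0, 0.4]
opening: 0.003
finger_force: 0.0
t 40.45 p [0.5781 0.1875 0.1745] x [ 0.996 -0.085 -0.002] z [-0.002 -0.    -1.   ] F [-0.3  0.   0.4] M [-0.02  0.01 -0.01] op 0.003 ff 0.0
turn [0.    0.002 0.   ] then shift [ 0.001  -0.0013  0.0885] fixture [-51.  125.7]
```

```bash
python3 -m jog '[[[0.001,0,0.05,0,0,0],[0,0,0.03,0,0,0],[0,0,0.009,0,0,0],[0,0,0,0,0,0],[0,0.01,0,0,0,0],[0,0.01,0,0,0,0],[0,0.01,0,0,0,0],[0,0.006,0,0,0,0],[0,0.004,0,0,0,0],[0,0.002,0,0,0,0],[0,0,0,0,0,0],[0,0,0,0,0,0]]]'
python3 - <<'E'
from h import *
to([*fx(-50,82.5),.086],FA)
E
python3 -m jog '[[[0,-0.03,0,0,0,0],[0,0,-0.05,0,0,0],[0,0,-0.05,0,0,0],[0,-0.05,0,0,0,0],[0,-0.05,0,0,0,0],[0,-0.05,0,0,0,0],[0,0,0,0,0,0],[0,0,0,0,0,0]]]'
python3 - <<'E'
from h import *
st()
t=snap('top','t15');s=snap('side','s15')
for n,c in(('t',t),('s',s)):
    im=c['frame'].astype(int)
    u,v=proj(c,[[*fx(-70,45),.0925]])[0].astype(int)
    m=((im.min(2)>95)&(im.max(2)-im.min(2)<35)).astype(np.uint8); k=np.zeros_like(m); k[v-30:v+30,u-35:u+35]=m[v-30:v+30,u-35:u+35]
    for q in sorted(cv2.findContours(k,0,1)[0],key=cv2.contourArea)[-3:]: print(n,cv2.contourArea(q),[np.round(infx(w)).tolist() for w in plane(c,cv2.approxPolyDP(q,1.5,True).reshape(-1,2),.0925)])
b=t['frame'][150:240,205:310];a=s['frame'][170:290,170:310]
cv2.imwrite('pics/v15.png',cv2.convertScaleAbs(np.hstack([cv2.resize(a,(400,343),interpolation=cv2.INTER_CUBIC),cv2.resize(b,(400,343),interpolation=cv2.INTER_CUBIC)]),alpha=1.4)[:,:,::-1])
E
```

```text
clock: 42.0
tool_pos: [0.5765, 0.1456, 0.0856]
eef_rot: [0.999, -0.043, -0.0, 0.0]
contact_force: [0.3, 0.7, -0.1]
opening: 0.005
finger_force: 0.0
t 42.0 p [0.5765 0.1456 0.0856] x [ 0.996 -0.086 -0.   ] z [-0. -0. -1.] F [ 0.3  0.7 -0.1] M [0.04 0.02 0.01] op 0.005 ff 0.0
turn [0. 0. 0.] then shift [-0.001   0.0013 -0.0004] fixture [-49.   83.8]
clock: 43.0
tool_pos: [0.5919, 0.3237, 0.1853]
eef_rot: [0.999, -0.043, -0.0, 0.001]
contact_force: [-0.3, -0.4, -0.1]
opening: 0.005
finger_force: 0.0
t 43.0 p [0.5919 0.3237 0.1853] x [ 0.996 -0.086 -0.   ] z [-0.001 -0.002 -1.   ] F [-0.3 -0.4 -0.1] M [ 0.03  0.03 -0.03] op 0.005 ff 0.0
t 149.0 [[-30.0, 67.0], [-81.0, 67.0], [-57.0, 54.0], [-56.0, 45.0], [-77.0, 29.0], [-29.0, 29.0]]
t 166.5 [[-151.0, 65.0], [-150.0, 27.0], [-108.0, 26.0], [-108.0, -66.0], [-101.0, -65.0], [-102.0, 23.0], [-130.0, 48.0], [-113.0, 66.0]]
t 730.0 [[16.0, 121.0], [-13.0, 117.0], [-9.0, -35.0], [-17.0, -49.0], [-24.0, -44.0], [-72.0, -46.0], [-70.0, -61.0], [35.0, -50.0]]
s 1794.5 [[-33.0, -106.0], [24.0, -49.0], [23.0, 83.0], [-28.0, 121.0], [-30.0, 70.0], [-101.0, 70.0], [-104.0, 156.0], [-124.0, 137.0], [-124.0, 77.0], [-118.0, 69.0], [-157.0, 69.0], [-158.0, 39.0], [-149.0, 27.0], [-124.0, 26.0], [-124.0, -18.0], [-101.0, -41.0], [-101.0, 11.0], [-112.0, 38.0], [-96.0, 59.0], [-73.0, 55.0], [-58.0, 36.0], [-27.0, 27.0], [-9.0, 8.0], [-8.0, -3.0], [-24.0, -7.0], [-32.0, -27.0], [-90.0, -30.0], [-89.0, -52.0], [-60.0, -80.0], [-43.0, -82.0]]
```

View pics/v15.png

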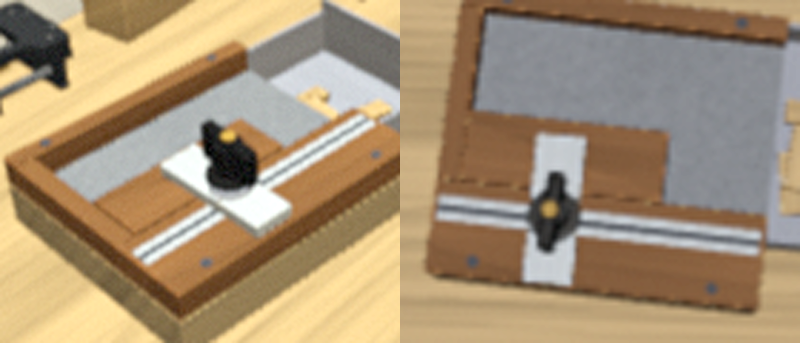

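The strap sits square over the blank (right crop 558,210), and the blank is in the corner. The far edge may be slightly skewed, so I'll give it one confirming push toward the ledge at its free end.

```bash
python3 -c "
from h import *
to([*fx(15,-20),.057],FA)"
python3 -m jog '[[[0.008,0.05,0,0,0,0],[0.008,0.05,0,0,0,0],[0.008,0.05,0,0,0,0],[0.008,0.05,0,0,0,0],[0.008,0.05,0,0,0,0],[0.008,0.035,0,0,0,0],[0,0,0,0,0,0],[0,0,0,0,0,0]]]'
python3 -c "
from h import *
to([*fx(12,-20),.057],FA)"
```

```text
t 43.1 p [0.5926 0.3224 0.1856] x [ 0.996 -0.088  0.   ] z [-0.    -0.002 -1.   ] F [-0.4  0.3  0.1] M [ 0.05  0.04 -0.03] op 0.003 ff 0.0
turn [ 0.002 -0.    -0.003] then shift [0.0631 0.2813 0.1286] fixture [-48.1 261.3]
clock: 44.1
tool_pos: [0.6151, 0.0369, 0.1859]
eef_rot: [0.999, -0.043, -0.0, -0.0]
contact_force: [-0.1, 0.3, -0.2]
opening: 0.007
finger_force: 0.0
t 44.1 p [0.6151 0.0369 0.1859] x [ 0.996 -0.087 -0.   ] z [-0.     0.001 -1.   ] F [-0.1  0.3 -0.2] M [0.09 0.02 0.  ] op 0.007 ff 0.0
turn [-0.001  0.    -0.001] then shift [ 0.0132 -0.0012  0.1289] fixture [ -1.2 -21.2]
```

```bash
python3 -m jog '[[[0.015,0,0,0,0,0],[0,0,0.05,0,0,0],[0,0,0.05,0,0,0],[0,0,0.028,0,0,0],[0,0,0,0,0,0],[-0.005,0,0,0,0,0],[-0.005,0,0,0,0,0],[-0.003,0,0,0,0,0],[-0.002,0,0,0,0,0],[0,0,0,0,0,0]]]'
python3 -c "
from h import *
to([*fx(-6,-20),.057],FA)"
python3 -m jog '[[[-0.002,0,0,0,0,0],[-0.002,0,0,0,0,0],[-0.001,0,0,0,0,0],[0,0,0,0,0,0]]]'
python3 -c "
from h import *
to([*fx(-6,-20),.057],FA)"
```

```text
clock: 45.35
tool_pos: [0.6155, 0.0366, 0.058]
eef_rot: [0.999, -0.043, 0.0, 0.0]
contact_force: [0.9, 0.0, 0.7]
opening: 0.008
finger_force: 0.0
t 45.35 p [0.6155 0.0366 0.058 ] x [ 0.996 -0.086  0.   ] z [ 0. -0. -1.] F [0.9 0.  0.7] M [ 0.03 -0.    0.01] op 0.008 ff 0.0
turn [ 0. -0. -0.] then shift [-0.0052 -0.0015  0.001 ] fixture [ -0.8 -21.5]
clock: 45.85
tool_pos: [0.6145, 0.0367, 0.0585]
eef_rot: [0.999, -0.043, 0.004, -0.0]
contact_force: [6.7, -0.5, -1.4]
opening: 0.004
finger_force: 3.4
t 45.85 p [0.6145 0.0367 0.0585] x [ 0.996 -0.087  0.008] z [ 0.008  0.    -1.   ] F [ 6.7 -0.5 -1.4] M [-0.22 -1.45 -0.01] op 0.004 ff 3.4
turn [-0.001 -0.008 -0.001] then shift [-0.0042 -0.0015  0.0015] fixture [ -1.8 -21.5]
```

Snug at both points (the contact x is the same as before). Now to the knob.

```bash
python3 -m jog '[[[0.02,0,0,0,0,0],[0,0,-0.05,0,0,0],[0,0,-0.05,0,0,0],[0,0,-0.05,0,0,0],[0,0,0,0,0,-0.182],[0,0,0,0,0,-0.182],[0,0,0,0,0,-0.182],[0,0,0,0,0,-0.182],[0,0,0,0,0,-0.182],[0,0,0,0,0,-0.182],[0,0,0,0,0,-0.182],[0,0,0,0,0,-0.182]]]' 0.06
python3 -m jog '[[[0,0,0,0,0,-0.182],[0,0,0,0,0,-0.182],[0,0,0,0,0,-0.182],[0,0,0,0,0,-0.182],[0,0,0,0,0,-0.182],[0,0,0,0,0,-0.182],[0,0,0,0,0,-0.182],[0,0,0,0,0,-0.182],[0,0,0,0,0,-0.182],[0,0,0,0,0,0],[0,0,0,0,0,0]]]'
python3 -c "
from h import *
to([*fx(-99.5,44.5),.1125],3.036);print(np.round(get_state()['q'],2))"
```

```text
clock: 47.35
tool_pos: [0.6297, 0.0351, 0.2074]
eef_rot: [0.773, 0.635, -0.001, -0.0]
contact_force: [0.2, 0.5, -0.3]
opening: 0.678
finger_force: 0.0
clock: 48.72
tool_pos: [0.6301, 0.0352, 0.2076]
eef_rot: [0.068, 0.998, -0.0, -0.0]
contact_force: [-0.0, 0.8, -0.1]
opening: 0.686
finger_force: 0.0
t 48.73 p [0.6301 0.0352 0.2076] x [-0.991  0.136  0.   ] z [-0.001 -0.    -1.   ] F [-0.   0.8 -0.1] M [ 0.06 -0.14  0.06] op 0.686 ff 0.0
turn [-0.    -0.    -0.031] then shift [0.1147 0.0638 0.0951] fixture [ 13.9 -21.6]
[ 0.34  0.88 -0.94  1.56  0.77  1.11  0.65]
```

```bash
python3 -m jog '[[[0,0,0,0,0,-0.031],[0.04,0.022,0,0,0,0],[0.04,0.022,0,0,0,0],[0.035,0.02,0,0,0,0],[0,0,0,0,0,0],[0,0,0,0,0,0]]]'
python3 -c "
from h import *
to([*fx(-99.5,44.5),.1125],3.036)"
```

```text
clock: 49.48
tool_pos: [0.5234, 0.1102, 0.2078]
eef_rot: [0.052, 0.999, -0.0, 0.001]
contact_force: [1.0, -0.2, 0.3]
opening: 0.681
finger_force: 0.0
t 49.48 p [0.5234 0.1102 0.2078] x [-0.995  0.103 -0.001] z [ 0.001 -0.001 -1.   ] F [ 1.  -0.2  0.3] M [ 0.04 -0.17  0.01] op 0.681 ff 0.0
turn [-0.001  0.001  0.002] then shift [0.0007 0.0005 0.0953] fixture [-98.8  44. ]
```

```bash
python3 -m jog '[[[0,0,0.04,0,0,0],[0,0,0.03,0,0,0],[0,0,0.018,0,0,0],[0,0,0.007,0,0,0],[0,0,0,0,0,0],[0,0,0,0,0,0]]]'
python3 -c "
from h import *
to([*fx(-99.5,44.5),.1125],3.036)"
python3 -m jog '[[[0,0,0,0,0,0],[0,0,0,0,0,0],[0,0,0,0,0,0],[0,0,0,0,0,0],[0,0,0,0,0,0],[0,0,0,0,0,0]]]' 0 50
python3 -c "
from h import *
st()"
```

```text
clock: 50.22
tool_pos: [0.5232, 0.1111, 0.1136]
eef_rot: [0.051, 0.999, 0.0, 0.001]
contact_force: [0.3, 0.6, 0.2]
opening: 0.678
finger_force: 0.0
t 50.23 p [0.5232 0.1111 0.1136] x [-0.995  0.103 -0.002] z [ 0.002  0.001 -1.   ] F [0.3 0.6 0.2] M [ 0.07 -0.16 -0.06] op 0.678 ff 0.0
turn [0.001 0.002 0.003] then shift [ 0.0004 -0.0004  0.0011] fixture [-99.1  44.8]
clock: 50.98
tool_pos: [0.5228, 0.1128, 0.1129]
eef_rot: [0.051, 0.999, 0.002, 0.0]
contact_force: [0.0, 5.3, -3.0]
opening: 0.154
finger_force: 50.0
t 50.98 p [0.5228 0.1128 0.1129] x [-0.995  0.101 -0.   ] z [ 0.001  0.003 -1.   ] F [ 0.   5.3 -3. ] M [ 1.05 -0.3   0.  ] op 0.154 ff 50.0
```

```bash
python3 -m jog '[[[0,0.0015,0,0,0,0],[0,0,0.0002,0,0,0.1],[0,0,0.0002,0,0,0.1],[0,0,0.0002,0,0,0.1],[0,0,0.0002,0,0,0.1],[0,0,0,0,0,0],[0,0,0,0,0,0]]]'
python3 -c "
from h import *
to([*fx(-99.5,44.5),.1125],3.036)"
python3 -m jog '[[[0,0,0.0002,0,0,0.1],[0,0,0.0002,0,0,0.1],[0,0,0.0002,0,0,0.1],[0,0,0.0002,0,0,0.1],[0,0,0.0002,0,0,0.1],[0,0,0,0,0,0],[0,0,0,0,0,0]]]'
python3 -c "
from h import *
to([*fx(-99.5,44.5),.1125],3.036);print(np.round(get_state()['q'],2))"
```

```text
clock: 51.85
tool_pos: [0.5231, 0.1137, 0.1121]
eef_rot: [0.248, 0.969, 0.001, 0.0]
contact_force: [0.8, 4.9, -1.7]
opening: 0.158
finger_force: 50.0
t 51.85 p [0.5231 0.1137 0.1121] x [-0.877  0.48   0.   ] z [ 0.001  0.002 -1.   ] F [ 0.8  4.9 -1.7] M [ 1.03 -0.34 -0.09] op 0.158 ff 50.0
turn [ 0.002  0.    -0.396] then shift [-0.     -0.0029 -0.0004] fixture [-99.5  47.4]
clock: 52.72
tool_pos: [0.5238, 0.1144, 0.1112]
eef_rot: [0.48, 0.877, 0.002, 0.0]
contact_force: [2.6, 6.7, -4.0]
opening: 0.152
finger_force: 50.0
t 52.73 p [0.5238 0.1144 0.1112] x [-0.54   0.842  0.002] z [ 0.002  0.004 -1.   ] F [ 2.6  6.7 -4. ] M [ 1.28 -0.58 -0.04] op 0.152 ff 50.0
turn [ 0.004 -0.    -0.895] then shift [ 0.0006 -0.0037 -0.0013] fixture [-98.8  48.2]
[ 0.07  0.84 -0.63  1.93  0.81  0.64 -0.51]
```

```bash
python3 -m jog '[[[0.0013,0.0018,0.0008,0,0,0],[0,0,0,0,0,0],[0,0,0,0,0,0]]]'
python3 -c "
from h import *
st()"
python3 -m jog '[[[0,0,0.0002,0,0,0.1],[0,0,0.0002,0,0,0.1],[0,0,0.0002,0,0,0.1],[0,0,0,0,0,0],[0,0,0,0,0,0]]]'
python3 -c "
from h import *
to([*fx(-99.5,44.5),.1125],3.036)"
```

```text
clock: 53.1
tool_pos: [0.5238, 0.1145, 0.1111]
eef_rot: [0.48, 0.877, 0.0, 0.001]
contact_force: [-0.4, 1.5, 7.9]
opening: 0.149
finger_force: 50.0
t 53.1 p [0.5238 0.1145 0.1111] x [-0.539  0.843 -0.001] z [ 0.001 -0.    -1.   ] F [-0.4  1.5  7.9] M [ 0.4   0.13 -0.08] op 0.149 ff 50.0
clock: 53.72
tool_pos: [0.5245, 0.1148, 0.1105]
eef_rot: [0.606, 0.796, 0.001, 0.001]
contact_force: [0.4, 3.2, 7.2]
opening: 0.156
finger_force: 50.0
t 53.73 p [0.5245 0.1148 0.1105] x [-0.267  0.964 -0.   ] z [ 0.002  0.    -1.   ] F [0.4 3.2 7.2] M [ 0.46 -0.12 -0.1 ] op 0.156 ff 50.0
turn [ 0.002  0.002 -1.195] then shift [ 0.0012 -0.0042 -0.002 ] fixture [-98.2  48.7]
```

```bash
python3 -m jog '[[[0.0004,0.0006,-0.0006,0,0,0],[0,0.0002,0.0002,0,0,0.1],[0,0.0002,0.0002,0,0,0.1],[0,0,0,0,0,0],[0,0,0,0,0,0]]]' >/dev/null
python3 -c "
from h import *
to([0,0,0],3.036)" | tail -2
python3 -m jog '[[[0,0.0002,0.0002,0,0,0.1],[0,0.0002,0.0002,0,0,0.1],[0,0,0,0,0,0],[0,0,0,0,0,0]]]'>/dev/null
python3 -c "
from h import *
to([0,0,0],3.036)" | tail -2
python3 -m jog '[[[0,0.0002,0.0002,0,0,0.1],[0,0.0002,0.0002,0,0,0.1],[0,0,0,0,0,0],[0,0,0,0,0,0]]]'>/dev/null
python3 -c "
from h import *
to([0,0,0],3.036);print(np.round(get_state()['q'],2))" | tail -3
```

```text
t 54.35 p [0.5249 0.1149 0.1102] x [-0.07   0.998 -0.   ] z [ 0.001 -0.    -1.   ] F [1.3 2.1 6.2] M [ 0.35 -0.15 -0.17] op 0.155 ff 50.0
turn [ 1.000e-03  1.000e-03 -1.395e+00] then shift [ 0.5098 -0.1696  0.1102] fixture [-97.8  48.8]
t 54.85 p [0.5253 0.1149 0.1098] x [ 0.129  0.992 -0.   ] z [ 0.001 -0.    -1.   ] F [1.5 2.1 5.8] M [ 0.36 -0.18 -0.04] op 0.152 ff 50.0
turn [ 1.000e-03  1.000e-03 -1.595e+00] then shift [ 0.5103 -0.1696  0.1098] fixture [-97.3  48.8]
t 55.35 p [0.5258 0.1148 0.1094] x [0.324 0.946 0.   ] z [ 0.001 -0.    -1.   ] F [0.6 2.  6. ] M [ 0.35 -0.17 -0.11] op 0.151 ff 50.0
turn [ 1.000e-03  1.000e-03 -1.795e+00] then shift [ 0.5107 -0.1695  0.1094] fixture [-96.9  48.7]
[-0.07  0.8  -0.39  1.93  0.57  0.52 -1.18]
```

```bash
cat >> h.py <<'E'
def mz(yaw0=3.036,n=4):
    v=[]
    for _ in range(n):
        snapshot('side'); s=get_state(); v.append([*s['contact_force'],s['moment'][2]])
    r=R.from_quat(s['eef_rot']).as_matrix(); a=np.arctan2(r[1,0],r[0,0])
    print('t',round(s['clock'],1),'turned',round((yaw0-a)%(2*np.pi),3),'z',round(s['tool_pos'][2],4),'F,Mz',np.round(np.mean(v,0),2),'op',round(s['opening'],3),'q7',round(s['q'][6],2))
E
python3 -c "
from h import *
mz()"
python3 -m jog '[[[0,0.0002,0.0002,0,0,0.1],[0,0.0002,0.0002,0,0,0.1],[0,0,0,0,0,0]]]'>/dev/null
python3 -c "
from h import *
mz()"
python3 -m jog '[[[0,0.0002,0.0002,0,0,0.1],[0,0.0001,0.0002,0,0,0.05],[0,0,0,0,0,0]]]'>/dev/null
python3 -c "
from h import *
mz()"
python3 -m jog '[[[0,0.0002,0.0002,0,0,0.1],[0,0.0001,0.0002,0,0,0.05],[0,0,0,0,0,0]]]'>/dev/null
python3 -c "
from h import *
mz()"
```

```text
t 55.5 turned 1.795 z 0.1094 F,Mz [ 1.14  1.62  6.35 -0.11] op 0.156 q7 -1.18
t 56.1 turned 1.995 z 0.109 F,Mz [ 0.93  1.41  6.43 -0.08] op 0.154 q7 -1.32
t 56.7 turned 2.145 z 0.1087 F,Mz [0.84 1.   7.8  0.  ] op 0.154 q7 -1.42
t 57.3 turned 2.295 z 0.1084 F,Mz [ 1.03  1.35  8.02 -0.01] op 0.155 q7 -1.52
```

```bash
python3 -m jog '[[[0,0.0002,0.0001,0,0,0.1],[0,0.0001,0.0001,0,0,0.05],[0,0,0,0,0,0]]]'>/dev/null
python3 -c "
from h import *
mz()"
python3 -m jog '[[[0,0.0002,0.0001,0,0,0.1],[0,0.0001,0.0001,0,0,0.05],[0,0,0,0,0,0]]]'>/dev/null
python3 -c "
from h import *
mz(n=6)"
```

```text
t 57.9 turned 2.445 z 0.1082 F,Mz [ 1.49  1.38  7.59 -0.01] op 0.151 q7 -1.62
t 58.5 turned 2.595 z 0.108 F,Mz [1.01 1.03 7.82 0.04] op 0.157 q7 -1.71
```

```bash
python3 -m jog '[[[0,0,0,0,0,0],[0,0,0,0,0,0],[0,0,0,0,0,0]]]' 0.035 >/dev/null
python3 -c "
from h import *
st();mz(n=6);s=snap('side','s20')
im=s['frame']
# strap heel corners: dark/bright edge at heel -> height: sample column through heel end
for P in ([-154,45],[-154,27],[-154,63]): print(P,[np.round(proj(s,[[*fx(*P),z]])[0],1).tolist() for z in (.078,.0805,.0905,.0925)])
cv2.imwrite('pics/v20.png',cv2.resize(im[195:275,195:300],None,fx=7,fy=7,interpolation=cv2.INTER_CUBIC)[:,:,::-1])
b=cv2.imread('pics/s15.png')[:,:,::-1]
def heel(i):
    m=((i.astype(int).min(2)>95)&(i.max(2).astype(int)-i.min(2)<35)).astype(np.uint8);k=np.zeros_like(m);k[220:262,235:290]=m[220:262,235:290]
    ys,xs=np.nonzero(k); return xs[ys.argmax()],ys.max(), [int(np.nonzero(k[:,u])[0].max()) for u in range(240,276,3) if k[:,u].any()]
print(heel(b),heel(im))
"
python3 -m jog '[[[0,0,0,0,0,0],[0,0,0,0,0,0],[0,0,0,0,0,0],[0,0,0,0,0,0]]]' 0 50 >/dev/null
python3 -c "
from h import *
st();mz(n=6)"
```

```text
t 58.9 p [0.5258 0.1133 0.1069] x [ 0.905  0.425 -0.002] z [-0.002 -0.001 -1.   ] F [0.2 0.5 0.7] M [ 0.01 -0.04  0.04] op 0.394 ff 0.0
t 59.2 turned 2.597 z 0.1072 F,Mz [ 0.01 -0.02 -0.28  0.01] op 0.399 q7 -1.71
[-154, 45] [[266.9, 250.1], [266.9, 249.3], [266.8, 246.1], [266.8, 245.4]]
[-154, 27] [[272.4, 246.5], [272.4, 245.7], [272.3, 242.5], [272.3, 241.9]]
[-154, 63] [[261.3, 253.7], [261.3, 252.9], [261.1, 249.7], [261.1, 249.0]]
(np.int64(235), np.int64(254), [251, 249, 247, 243, 245, 247, 249, 251, 249, 247, 245, 230]) (np.int64(235), np.int64(254), [250, 249, 247, 244, 246, 248, 250, 251, 249, 247, 245, 230])
t 59.75 p [0.5266 0.1134 0.1074] x [0.906 0.424 0.   ] z [ 0.    -0.001 -1.   ] F [ 2.  -1.8  0.1] M [-0.23 -0.16 -0.04] op 0.152 ff 50.0
t 60.0 turned 2.598 z 0.1073 F,Mz [ 1.34 -1.78  0.26 -0.04] op 0.152 q7 -1.71
```

```bash
cat >> h.py <<'E'
def mv(yaw0=3.036):
    s=get_state(); r=R.from_quat(s['eef_rot']).as_matrix(); a=np.arctan2(r[1,0],r[0,0])
    print('t',round(s['clock'],2),'turned',round((yaw0-a)%(2*np.pi),3),'z',round(s['tool_pos'][2],4),'F',np.round(s['contact_force'],1),'Mz',round(s['moment'][2],3),'op',round(s['opening'],3),'q7',round(s['q'][6],2),'tq7',round(s['joint_torque'][6],3))
E
python3 -m jog '[[[0,0.0001,0.0001,0,0,0.04],[0,0.0001,0.0001,0,0,0.04]]]'>/dev/null; python3 -c "
from h import *
mv()"
python3 -m jog '[[[0,0.0001,0.0001,0,0,0.04]]]'>/dev/null; python3 -c "
from h import *
mv()"
python3 -m jog '[[[0,0.0001,0,0,0,0.04]]]'>/dev/null; python3 -c "
from h import *
mv()"
python3 -m jog '[[[0,0.0001,0.0001,0,0,0.04]]]'>/dev/null; python3 -c "
from h import *
mv()"
```

```text
t 60.3 turned 2.68 z 0.1073 F [ 0.9 -3.3  2.8] Mz 0.289 op 0.155 q7 -1.77 tq7 -0.069
t 60.42 turned 2.72 z 0.1072 F [ 0.6 -3.2  2.8] Mz 0.317 op 0.152 q7 -1.79 tq7 -0.087
t 60.55 turned 2.76 z 0.1071 F [ 1.2 -4.2  3. ] Mz 0.321 op 0.156 q7 -1.82 tq7 -0.103
t 60.67 turned 2.8 z 0.1071 F [-0.1 -4.5  3.9] Mz 0.348 op 0.154 q7 -1.84 tq7 -0.137
```

Measured while moving, the torque is 0.32 N m, so the clamp has already bitten (static readings hid it). I'll back off and re-tighten with moving readings to locate the bite properly.

```bash
python3 -m jog '[[[0,-0.0002,-0.0002,0,0,-0.1],[0,-0.0002,-0.0002,0,0,-0.1]]]'>/dev/null; python3 -c "
from h import *
mv()"
python3 -m jog '[[[0,-0.0001,-0.0002,0,0,-0.1],[0,-0.0002,-0.0002,0,0,-0.1]]]'>/dev/null; python3 -c "
from h import *
mv()"
python3 -m jog '[[[0,-0.0001,-0.0002,0,0,-0.1],[0,-0.0002,-0.0002,0,0,-0.1]]]'>/dev/null; python3 -c "
from h import *
mv()"
python3 -m jog '[[[0,-0.0001,-0.0002,0,0,-0.1],[0,-0.0002,-0.0002,0,0,-0.1]]]'>/dev/null; python3 -c "
from h import *
mv()"
python3 -m jog '[[[0,-0.0001,-0.0002,0,0,-0.1],[0,-0.0002,-0.0002,0,0,-0.1]]]'>/dev/null; python3 -c "
from h import *
mv()"
python3 -m jog '[[[0,-0.0001,-0.0002,0,0,-0.1],[0,-0.0002,-0.0002,0,0,-0.1]]]'>/dev/null; python3 -c "
from h import *
mv()"
python3 -m jog '[[[0,-0.0001,-0.0002,0,0,-0.1],[0,-0.0002,-0.0002,0,0,-0.1]]]'>/dev/null; python3 -c "
from h import *
mv()"
```

```text
t 60.92 turned 2.598 z 0.1074 F [ 2.5 -3.8  2.6] Mz -0.16 op 0.154 q7 -1.71 tq7 -0.357
t 61.17 turned 2.397 z 0.1076 F [ 2.8 -4.4  2.3] Mz -0.089 op 0.154 q7 -1.59 tq7 -0.439
t 61.42 turned 2.197 z 0.108 F [ 1.6 -3.8  1.5] Mz -0.129 op 0.155 q7 -1.46 tq7 -0.452
t 61.67 turned 1.997 z 0.1084 F [ 0.4 -2.6  0.6] Mz -0.032 op 0.152 q7 -1.32 tq7 -0.468
t 61.92 turned 1.797 z 0.1088 F [ 2.5 -3.9  1.7] Mz -0.09 op 0.154 q7 -1.19 tq7 -0.484
t 62.17 turned 1.597 z 0.1092 F [ 3.5 -3.5  0.3] Mz -0.093 op 0.156 q7 -1.05 tq7 -0.503
t 62.42 turned 1.397 z 0.1096 F [ 2.3 -3.   1.1] Mz -0.105 op 0.154 q7 -0.9 tq7 -0.521
```

```bash
J(){ python3 -c "
from h import *
mv()"; }
python3 -m jog '[[[0,0.0001,0.0002,0,0,0.1],[0,0.0001,0.0001,0,0,0.05]]]'>/dev/null; J
python3 -m jog '[[[0,0.0001,0.0001,0,0,0.05]]]'>/dev/null; J
python3 -m jog '[[[0,0.0001,0.0001,0,0,0.05]]]'>/dev/null; J
python3 -m jog '[[[0,0.0001,0.0001,0,0,0.05]]]'>/dev/null; J
python3 -m jog '[[[0,0.0001,0.0001,0,0,0.05]]]'>/dev/null; J
python3 -m jog '[[[0,0.0001,0.0001,0,0,0.05]]]'>/dev/null; J
python3 -m jog '[[[0,0.0001,0.0001,0,0,0.05]]]'>/dev/null; J
python3 -m jog '[[[0,0.0001,0.0001,0,0,0.05]]]'>/dev/null; J
python3 -m jog '[[[0,0.0001,0.0001,0,0,0.05]]]'>/dev/null; J
python3 -m jog '[[[0,0.0001,0.0001,0,0,0.05]]]'>/dev/null; J
python3 -m jog '[[[0,0.0001,0.0001,0,0,0.05]]]'>/dev/null; J
python3 -m jog '[[[0,0.0001,0.0001,0,0,0.05]]]'>/dev/null; J
python3 -m jog '[[[0,0.0001,0.0001,0,0,0.05]]]'>/dev/null; J
python3 -m jog '[[[0,0.0001,0.0001,0,0,0.05]]]'>/dev/null; J
python3 -m jog '[[[0,0.0001,0.0001,0,0,0.05]]]'>/dev/null; J
python3 -m jog '[[[0,0.0001,0.0001,0,0,0.05]]]'>/dev/null; J
python3 -m jog '[[[0,0.0001,0.0001,0,0,0.05]]]'>/dev/null; J
python3 -m jog '[[[0,0.0001,0.0001,0,0,0.05]]]'>/dev/null; J
```

```text
t 62.67 turned 1.551 z 0.1093 F [ 2.5 -4.9  1.4] Mz 0.085 op 0.153 q7 -1.01 tq7 0.085
t 62.8 turned 1.6 z 0.1092 F [ 0.5 -4.1  0.9] Mz 0.078 op 0.152 q7 -1.05 tq7 0.2
t 62.92 turned 1.65 z 0.1091 F [ 2.1 -3.8 -0.5] Mz 0.131 op 0.156 q7 -1.08 tq7 0.2
t 63.05 turned 1.7 z 0.109 F [ 2.  -4.2  0.2] Mz 0.064 op 0.152 q7 -1.12 tq7 0.195
t 63.17 turned 1.751 z 0.1089 F [ 1.5 -3.7  0.9] Mz 0.071 op 0.153 q7 -1.16 tq7 0.191
t 63.3 turned 1.801 z 0.1088 F [ 2.2 -4.4 -0.5] Mz 0.098 op 0.158 q7 -1.19 tq7 0.187
t 63.42 turned 1.851 z 0.1087 F [ 1.7 -4.6  0.2] Mz 0.128 op 0.15 q7 -1.23 tq7 0.184
t 63.55 turned 1.901 z 0.1087 F [ 1.9 -4.3 -0. ] Mz 0.065 op 0.151 q7 -1.26 tq7 0.181
t 63.67 turned 1.951 z 0.1085 F [ 1.1 -4.  -0.7] Mz 0.093 op 0.155 q7 -1.29 tq7 0.178
t 63.8 turned 2.001 z 0.1084 F [ 1.5 -4.  -0.9] Mz 0.134 op 0.156 q7 -1.33 tq7 0.176
t 63.92 turned 2.051 z 0.1083 F [ 1.3 -5.3 -0.4] Mz 0.126 op 0.153 q7 -1.36 tq7 0.173
t 64.05 turned 2.101 z 0.1083 F [ 1.4 -4.1 -0.6] Mz 0.163 op 0.156 q7 -1.4 tq7 0.171
t 64.17 turned 2.151 z 0.1081 F [ 1.4 -5.1 -0.7] Mz 0.087 op 0.156 q7 -1.43 tq7 0.169
t 64.3 turned 2.201 z 0.108 F [ 1.6 -3.9  0.1] Mz 0.117 op 0.155 q7 -1.46 tq7 0.167
t 64.42 turned 2.251 z 0.1079 F [ 1.3 -4.4 -0. ] Mz 0.133 op 0.15 q7 -1.5 tq7 0.164
t 64.55 turned 2.301 z 0.1079 F [ 1.8 -4.3  0.5] Mz 0.141 op 0.157 q7 -1.53 tq7 0.162
t 64.67 turned 2.351 z 0.1078 F [ 0.6 -5.2  0.6] Mz 0.07 op 0.152 q7 -1.56 tq7 0.16
t 64.8 turned 2.401 z 0.1077 F [ 1.6 -4.6  0.6] Mz 0.071 op 0.152 q7 -1.59 tq7 0.157
```

```bash
J(){ python3 -c "
from h import *
mv()"; }
python3 -m jog '[[[0,0.0001,0.0001,0,0,0.04]]]'>/dev/null; J
python3 -m jog '[[[0,0.0001,0.0001,0,0,0.04]]]'>/dev/null; J
python3 -m jog '[[[0,0.0001,0.0001,0,0,0.04]]]'>/dev/null; J
python3 -m jog '[[[0,0.0001,0.0001,0,0,0.04]]]'>/dev/null; J
python3 -m jog '[[[0,0.0001,0.0001,0,0,0.04]]]'>/dev/null; J
python3 -m jog '[[[0,0.0001,0.0001,0,0,0.04]]]'>/dev/null; J
python3 -m jog '[[[0,0.0001,0.0001,0,0,0.04]]]'>/dev/null; J
python3 -m jog '[[[0,0.0001,0.0001,0,0,0.04]]]'>/dev/null; J
python3 -m jog '[[[0,0.0001,0.0001,0,0,0.04]]]'>/dev/null; J
python3 -m jog '[[[0,0.0001,0.0001,0,0,0.04]]]'>/dev/null; J
```

```text
t 64.92 turned 2.44 z 0.1076 F [ 0.6 -4.7  1. ] Mz 0.104 op 0.153 q7 -1.62 tq7 0.074
t 65.05 turned 2.48 z 0.1075 F [ 0.  -5.6  1.4] Mz 0.151 op 0.161 q7 -1.64 tq7 0.065
t 65.17 turned 2.52 z 0.1075 F [ 0.4 -4.2  1.6] Mz 0.151 op 0.156 q7 -1.67 tq7 0.037
t 65.3 turned 2.56 z 0.1074 F [ 0.7 -5.   2.4] Mz 0.214 op 0.153 q7 -1.69 tq7 0.002
t 65.42 turned 2.6 z 0.1074 F [-0.3 -5.4  3.3] Mz 0.215 op 0.156 q7 -1.72 tq7 -0.034
t 65.55 turned 2.64 z 0.1073 F [ 0.5 -4.4  3.4] Mz 0.272 op 0.153 q7 -1.75 tq7 -0.037
t 65.67 turned 2.679 z 0.1072 F [-0.1 -5.6  4.2] Mz 0.288 op 0.156 q7 -1.77 tq7 -0.074
t 65.8 turned 2.719 z 0.1072 F [ 0.  -5.4  5.2] Mz 0.314 op 0.152 q7 -1.8 tq7 -0.11
t 65.92 turned 2.759 z 0.1071 F [ 0.5 -5.6  6. ] Mz 0.297 op 0.154 q7 -1.82 tq7 -0.066
t 66.05 turned 2.799 z 0.107 F [ 0.5 -4.2  6.2] Mz 0.304 op 0.155 q7 -1.84 tq7 -0.089
```

The bite is clear: torque goes from 0.1 to 0.2 at a turn of about 2.52, so the target is about 4.08. Wrist joint 7 would come near its limit, so I'll regrip a half turn back.

```bash
python3 -m jog '[[[0,0,0,0,0,0],[0,0,0,0,0,0],[0,0,0,0,0,0],[0,0,0,0,0,0]]]' 0.06 >/dev/null
python3 -c "
from h import *
to([.525,.1127,.107],3.036-2.80+np.pi);mv()"
python3 -m jog '[[[0,0,-0.03,0,0,0],[0,0,-0.03,0,0,0],[0,0,0,0,0,-0.182],[0,0,0,0,0,-0.182],[0,0,0,0,0,-0.182],[0,0,0,0,0,-0.182],[0,0,0,0,0,-0.182],[0,0,0,0,0,-0.182],[0,0,0,0,0,-0.182],[0,0,0,0,0,-0.182]]]'>/dev/null
python3 -m jog '[[[0,0,0,0,0,-0.182],[0,0,0,0,0,-0.182],[0,0,0,0,0,-0.182],[0,0,0,0,0,-0.182],[0,0,0,0,0,-0.182],[0,0,0,0,0,-0.182],[0,0,0,0,0,-0.182],[0,0,0,0,0,-0.182],[0,0,0,0,0,-0.182],[0,0,0,0,0,0],[0,0,0,0,0,0]]]'>/dev/null
python3 -c "
from h import *
to([.525,.1127,.107],3.036-2.80+np.pi);print(np.round(get_state()['q'],2))"
```

```text
t 66.55 p [0.527  0.1135 0.1066] x [0.972 0.237 0.   ] z [-0.     0.001 -1.   ] F [ 0.5 -0.2  0.5] M [-0.    0.01 -0.02] op 0.581 ff 0.0
turn [ 0.000e+00 -1.000e-03 -3.138e+00] then shift [ 0.0022 -0.0003 -0.0004] fixture [-95.5  47.6]
t 66.55 turned 2.797 z 0.1066 F [ 0.5 -0.2  0.5] Mz -0.024 op 0.581 q7 -1.84 tq7 -0.0
t 69.17 p [0.5271 0.113  0.1667] x [-0.982 -0.187  0.   ] z [-0. -0. -1.] F [-0.  -0.9  0.1] M [ 0.06 -0.11 -0.06] op 0.68 ff 0.0
turn [-0.    -0.    -0.048] then shift [0.0021 0.0002 0.0597] fixture [-95.4  47.1]
[ 0.26  0.87 -1.01  1.87  0.92  0.95  0.57]
```

```bash
python3 -m jog '[[[0,0,0,0,0,-0.048],[0.002,0,0.03,0,0,0],[0,0,0.02,0,0,0],[0,0,0.0095,0,0,0],[0,0,0,0,0,0],[0,0,0,0,0,0]]]' >/dev/null
python3 -c "
from h import *
to([.525,.1127,.107],3.036-2.80+np.pi)"
python3 -m jog '[[[0,0,0,0,0,0],[0,0,0,0,0,0],[0,0,0,0,0,0],[0,0,0,0,0,0],[0,0,0,0,0,0]]]' 0 50 >/dev/null
J(){ python3 -c "
from h import *
mv(3.036+np.pi)"; }
J
python3 -m jog '[[[0,0,0.0001,0,0,0.04],[0,0,0.0001,0,0,0.04],[0,0,0.0001,0,0,0.04]]]'>/dev/null; J
python3 -m jog '[[[0,0,0.0002,0,0,0.08],[0,0,0.0002,0,0,0.08]]]'>/dev/null; J
python3 -m jog '[[[0,0,0.0002,0,0,0.08],[0,0,0.0002,0,0,0.08]]]'>/dev/null; J
```

```text
t 69.92 p [0.5256 0.113  0.108 ] x [-0.972 -0.237 -0.001] z [ 0.001  0.    -1.   ] F [ 0.2  0.  -0.1] M [ 0.1  -0.11 -0.01] op 0.683 ff 0.0
turn [0.    0.001 0.003] then shift [ 0.0007 -0.0001  0.001 ] fixture [-96.8  47. ]
t 70.55 turned 2.797 z 0.1072 F [-0.  -0.5  0.9] Mz 0.055 op 0.156 q7 0.52 tq7 -0.078
t 70.92 turned 2.919 z 0.107 F [-0.4 -0.5  1.2] Mz 0.292 op 0.151 q7 0.41 tq7 0.015
t 71.17 turned 3.08 z 0.1067 F [-1.  -0.3  2.6] Mz 0.399 op 0.152 q7 0.27 tq7 0.255
t 71.42 turned 3.24 z 0.1064 F [-0.2  0.   4. ] Mz 0.367 op 0.15 q7 0.13 tq7 0.199
```

```bash
J(){ python3 -c "
from h import *
mv(3.036+np.pi)"; }
python3 -m jog '[[[0,0,0.0001,0,0,0.04],[0,0,0.0001,0,0,0.04],[0,0,0.0001,0,0,0.04]]]'>/dev/null; J
python3 -m jog '[[[0,0,0.0001,0,0,0.04],[0,0,0.0001,0,0,0.04],[0,0,0.0001,0,0,0.04]]]'>/dev/null; J
python3 -m jog '[[[0,0,0.0001,0,0,0.04],[0,0,0.0001,0,0,0.04],[0,0,0.0001,0,0,0.04]]]'>/dev/null; J
python3 -m jog '[[[0,0,0.0001,0,0,0.04],[0,0,0.0001,0,0,0.04],[0,0,0.0001,0,0,0.04]]]'>/dev/null; J
python3 -m jog '[[[0,0,0.0001,0,0,0.04],[0,0,0.0001,0,0,0.04],[0,0,0.0001,0,0,0.04]]]'>/dev/null; J
```

```text
t 71.8 turned 3.359 z 0.1062 F [-1.8 -1.5  5.1] Mz 0.377 op 0.159 q7 0.02 tq7 -0.052
t 72.17 turned 3.479 z 0.1059 F [-1.7 -1.7  6.4] Mz 0.288 op 0.152 q7 -0.08 tq7 0.025
t 72.55 turned 3.599 z 0.1057 F [-1.2 -1.5  8.2] Mz 0.296 op 0.157 q7 -0.19 tq7 0.011
t 72.92 turned 3.719 z 0.1055 F [-1.5 -1.1  8. ] Mz 0.343 op 0.153 q7 -0.29 tq7 -0.014
t 73.3 turned 3.839 z 0.1053 F [-1.4 -0.4  8.5] Mz 0.318 op 0.148 q7 -0.39 tq7 -0.017
```

```bash
J(){ python3 -c "
from h import *
mv(3.036+np.pi)"; }
python3 -m jog '[[[0,0,0,0,0,0.04],[0,0,0.0001,0,0,0.04],[0,0,0,0,0,0.04]]]'>/dev/null; J
python3 -m jog '[[[0,0,0.0001,0,0,0.04],[0,0,0,0,0,0.04],[0,0,0.0001,0,0,0.035]]]'>/dev/null; J
python3 -m jog '[[[0,0,0,0,0,0],[0,0,0,0,0,0]]]'>/dev/null;J
python3 -m jog '[[[0,0,0,0,0,0],[0,0,0,0,0,0],[0,0,0,0,0,0],[0,0,0,0,0,0]]]' 0.06 >/dev/null
python3 -m jog '[[[0,0,-0.03,0,0,0],[0,0,-0.05,0,0,0],[0,0,-0.05,0,0,0],[0,0,-0.05,0,0,0],[0,0.05,-0.02,0,0,0],[0,0.05,0,0,0,0],[0,0.05,0,0,0,0],[0,0.05,0,0,0,0],[0,0.05,0,0,0,0],[0,0,0,0,0,0],[0,0,0,0,0,0]]]'
python3 - <<'E'
from h import *
t=snap('top');s=snap('side'); im=t['frame']
cv2.imwrite('pics/fin.png',cv2.convertScaleAbs(np.hstack([cv2.resize(s['frame'],(400,300),interpolation=cv2.INTER_AREA),cv2.resize(im,(400,300),interpolation=cv2.INTER_AREA)]),alpha=1.4)[:,:,::-1])
i=im.astype(int);m=((i.min(2)>95)&(i.max(2)-i.min(2)<35)).astype(np.uint8)
u,v=proj(t,[[*fx(-70,45),.09]])[0].astype(int);k=np.zeros_like(m); k[v-30:v+30,u-35:u+35]=m[v-30:v+30,u-35:u+35]
for q in sorted(cv2.findContours(k,0,1)[0],key=cv2.contourArea)[-4:]: print(cv2.contourArea(q),[np.round(infx(w)).tolist() for w in plane(t,cv2.approxPolyDP(q,1.5,True).reshape(-1,2),.090)])
E
```

```text
t 73.67 turned 3.959 z 0.105 F [-1.8 -0.9  6.8] Mz 0.307 op 0.156 q7 -0.49 tq7 -0.009
t 74.05 turned 4.074 z 0.1048 F [-1.5 -1.3  8. ] Mz 0.355 op 0.153 q7 -0.58 tq7 -0.109
t 74.3 turned 4.073 z 0.1048 F [-1.9 -0.3  8.1] Mz 0.274 op 0.158 q7 -0.58 tq7 -0.227
clock: 76.18
tool_pos: [0.7395, 0.24, 0.3037]
eef_rot: [0.495, 0.869, -0.001, -0.0]
contact_force: [-0.8, -0.1, 0.3]
opening: 0.677
finger_force: 0.0
3.0 [[36.0, -24.0], [29.0, -50.0], [38.0, -43.0]]
11.0 [[-93.0, 142.0], [-93.0, 120.0], [-88.0, 130.0]]
11.5 [[-106.0, 144.0], [-106.0, 118.0]]
```

```bash
python3 -c "
from h import *
to([.58,.38,.3],np.arctan2(.86,-.51));print(np.round(R.from_quat(get_state()['eef_rot']).as_matrix()[:,:2],2))"
```

```text
t 76.28 p [0.7395 0.2391 0.3048] x [-0.51   0.86  -0.001] z [-0.    -0.001 -1.   ] F [-0.3  0.6 -0.3] M [ 0.01 -0.09  0.01] op 0.681 ff 0.0
turn [-0.001  0.001 -0.   ] then shift [ 0.2026 -0.0653  0.0048] fixture [105.4 190.9]
[[-0.51  0.86]
 [ 0.86  0.51]
 [-0.   -0.  ]]
```

```bash
python3 -m jog '[[[0.04,-0.013,0,0,0,0],[0.04,-0.013,0,0,0,0],[0.04,-0.013,0,0,0,0],[0.04,-0.013,0,0,0,0],[0.04,-0.013,0,0,0,0],[0,0,0,0,0,0],[0,0,0,0,0,0]]]' | head -2
python3 - <<'E'
from h import *
t=snap('top');s=snap('side'); im=t['frame']
i=im.astype(int);m=((i.min(2)>95)&(i.max(2)-i.min(2)<35)).astype(np.uint8)
u,v=proj(t,[[*fx(-70,45),.09]])[0].astype(int);k=np.zeros_like(m); k[v-30:v+30,u-35:u+35]=m[v-30:v+30,u-35:u+35]
for q in sorted(cv2.findContours(k,0,1)[0],key=cv2.contourArea)[-4:]: print(cv2.contourArea(q),[np.round(infx(w)).tolist() for w in plane(t,cv2.approxPolyDP(q,1.5,True).reshape(-1,2),.090)])
hsv=cv2.cvtColor(im,cv2.COLOR_RGB2HSV)
m2=((hsv[:,:,2]<80)&(hsv[:,:,1]>100)).astype(np.uint8)*255
print('scr',rect(t,m2,.018,(360,200,430,290)))
# blank faces: brown/grey transitions of saturation along fixture lines at z=.078
S=cv2.GaussianBlur(hsv[:,:,1].astype(np.float32),(0,0),.7)
def line(p0,p1,z=.078):
    a=np.linspace(0,1,81);P=np.array([[*fx(*(np.array(p0)*(1-w)+np.array(p1)*w)),z] for w in a]);q=proj(t,P).astype(np.float32)
    v=cv2.remap(S,q[:,0][:,None],q[:,1][:,None],1).ravel();j=np.abs(np.gradient(v)).argmax();return np.round(np.array(p0)*(1-a[j])+np.array(p1)*a[j],1)
print('far edge',[line((-35,y),(10,y)) for y in (110,95,80,5,-10,-25)])
print('-y end',[line((x,-20),(x,-60)) for x in (-60,-45,-30)])
d=np.abs(i-cv2.imread('pics/top0.png')[:,:,::-1]).max(2)
for n,b in (('mallet',(370,115,402,202)),('glue',(412,160,448,192))): print(n,(d[b[1]:b[3],b[0]:b[2]]>40).mean())
E
```

```text
clock: 77.15
tool_pos: [0.5833, 0.3772, 0.3049]
48.5 [[-105.0, 26.0], [-107.0, -66.0], [-101.0, -65.0]]
49.5 [[-92.0, 25.0], [-95.0, -64.0], [-89.0, -64.0]]
167.0 [[-29.0, 64.0], [-78.0, 64.0], [-67.0, 28.0], [-29.0, 29.0]]
723.5 [[16.0, 121.0], [-13.0, 121.0], [-8.0, -38.0], [-17.0, -46.0], [-71.0, -46.0], [-70.0, -61.0], [-48.0, -59.0], [-48.0, -53.0], [-41.0, -58.0], [36.0, -49.0]]
scr ((432.1546630859375, -352.7169189453125), (44.42518997192383, 130.2396240234375), 88.00428771972656)
far edge [array([-14.8, 110. ]), array([-13.6,  95. ]), array([-14.2,  80. ]), array([-12.5,   5. ]), array([-13.6, -10. ]), array([-13.1, -25. ])]
-y end [array([-60. , -40.5]), array([-45., -40.]), array([-30. , -38.5])]
mallet 0.0
glue 0.0
```

Blank, strap, scraper and bystanders all measure correctly, so I'm handing in.

```bash
python3 -c "
from plant import *
print(finish_job())"
```

```text
the job is handed in; nothing more can be done
None
```

The job is handed in and nothing has come back on how it was judged: four offcuts swept into the tray, scraper back on the bench, blank within about 1.5 mm of snug, strap square over it, and knob left a quarter turn (about 1.55 rad) past the bite, after I overshot the bite once and backed off to find it.

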